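# Put away the flower-arranging pieces

## Robot

A 7-joint arm with a two-finger parallel gripper is mounted at the origin on the work surface. World frame = base frame: x ahead of the robot, y to its left, z up, the work surface at z = 0. Lengths are in mm, angles in rad, forces in N, time in s.
With the tool pointing down it reaches from about 350 to 900 mm from the base axis. Payload 19.9 kg.
Tool frame: the origin (TCP) lies between the finger pads; the fingertips stand 14 mm ahead of it and the grasp point (between the pads) lies 5 mm behind it (bot.nose_length is the distance from the TCP to the fingertips, in mm); z points along the fingers, y is the direction in which the jaws open and shut (so a half turn about z gives the same grasp; the last joint's range is limited). The gripper opens to 94 mm and grips with 3 to 60 N. Pads are 16 mm wide; open, the fingers measure 119 mm over their backs; the gripper's body (75 mm by 177 mm) begins 78 mm behind the grasp point.
Start: joints at [-1.379, 0.417, -0.01, 1.614, 0.005, 1.111, -0.053], TCP at [144.788, 607.977, 219.425] pointing down, gripper open.
Joint ranges: [-2.81, 2.81], [-0.39, 2.02], [-1.27, 1.25], [0.06, 2.57], [-1.19, 4.33], [0.19, 2], [-2.82, 2.82]. Speed limits (rad/s): [1.89, 1.89, 2.39, 2.39, 3.01, 3.01, 3.01].

## Interface

Orientations are given as a 3x3 rotation matrix whose columns are the frame's x, y, z axes.
In Python, from bench import bot, viewer gives the robot as it stands.
- The arm moves only by the shell command python3 -m inch 'ROWS' [FORCE]. ROWS is a JSON object of lists of equal length, an entry for each row: "grip": the opening, from 0 (shut) to 1 (fully open); "dp": the shift along the tool's x, y, z in mm, a list of three; "dr": the turn, a rotation vector about the tool's x, y, z in degrees, a list of three. In form: {"grip": [grip, ...], "dp": [[x, y, z], ...], "dr": [[ax, ay, az], ...]}. A call has exactly 8 rows; each row shifts and turns the pose as measured when the row begins, along the tool's axes as they then stand; what a row does not reach is not made up. A row lasts 1/10 s, in which the tool goes at most 50 mm and 8.59 degrees, less where a joint would pass 70% of its speed; a pose out of reach is approached as far as the arm can. A call with a gripper value outside its range is refused whole. The fingers move at their own pace and stop on an object; FORCE is the grip in N (left out, the last holds). Time passes only in rows, so rows that do not move let the fingers close, or fill a call up. It gives the time, the measured TCP pose, the force and the opening at its end, in the units of the state.
- bot.get_state(): the state, without advancing time (a new reading comes with each control period).
- viewer.get_image(name): name is "scene" or "top" or "wrist"; returns a dict with "color" (420x560x3 uint8, blue, green, red), "z_map" (420x560 float32, mm along the optical axis (not along the pixel's ray), 0 where there is no reading), "intrinsics" (3x3 intrinsics, pixels), "k1" (the pictures are not rectified: a ray, as slopes to the right and down, at radius r is drawn at 1 + k1 r^2 times it, then the intrinsics apply), "rvec" (rotation vector, rad) and "tvec" (3), from world to camera coordinates, as OpenCV has them; the wrist camera has in their place "mount" (4x4, takes a point from camera to tool coordinates, whose origin is the TCP and whose axes are the flange's). Camera axes: x right, y down, z forward; pixel columns grow to the right and rows downward; lengths in mm; the calibration is good to about 2 mm. A picture is of the moment at which its call begins: read the wrist's pose just before it.
- bot.sign_off(): hands the job in, once; it reports no verdict.
The state is a dict: "time": time; "joints": joint angles; "joint_vel": joint speeds; "joint_torque": joint torques, N m; "tcp_pos": TCP position; "ee_rot": TCP orientation; "force": force on the tool from outside, world axes, zero at the start; "torque": the same for the moment, N m; "gripper_width": finger opening in mm.
Only numpy, scipy, OpenCV 4.12 (cv2) and the standard library are available. Lean on these libraries where they do the work, as an engineer would, in place of code of your own. Each camera call takes 0.05 s, during which the arm holds its last target.

## Task

The flower-arranging class is over: put each of the two round pin holders, the two oblong pin holders and the small white vase away in the wooden tray whose cork pads have its shape and number (two round pads, two oblong pads, and the single round pad for the vase). Set each one upright, centred on a pad of its own, the oblong ones lined up with their pads, and let go. Never tip the vase over, and leave the mug and the ribbon spool where they are.

Things in the scene. Friction and masses are not known exactly. Their poses are not given: they have to be found in the camera images.
- round1: Round flower pin holder: dark metal disc 46 mm across and 20 mm high with upright brass spikes on top, 30 mm high in all (the spiked part is solid to touch, 42 mm across), about 250 g, standing free on the table, spikes up. Origin: centre of its underside; z up. Grasp it across the disc. One of two alike.
- round2: Round flower pin holder: dark metal disc 46 mm across and 20 mm high with upright brass spikes on top, 30 mm high in all (the spiked part is solid to touch, 42 mm across), about 250 g, standing free on the table, spikes up. Origin: centre of its underside; z up. Grasp it across the disc. One of two alike.
- oblong1: Oblong flower pin holder: dark metal block 60 mm (its x) x 34 mm (its y) x 20 mm high with upright brass spikes on top, 30 mm high in all (the spiked part is solid to touch, 55 x 30 mm), about 300 g, standing free on the table, spikes up. Origin: centre of its underside; z up. Grasp it across its 34 mm width. One of two alike.
- oblong2: Oblong flower pin holder: dark metal block 60 mm (its x) x 34 mm (its y) x 20 mm high with upright brass spikes on top, 30 mm high in all (the spiked part is solid to touch, 55 x 30 mm), about 300 g, standing free on the table, spikes up. Origin: centre of its underside; z up. Grasp it across its 34 mm width. One of two alike.
- vase: Small white ceramic bud vase, standing upright and free: 80 mm tall, straight round body 48 mm across from 10 to 44 mm height, foot 40 mm across, above it a neck 20 mm across and a lip 28 mm across; about 160 g. Origin: centre of its underside; z up.
- tray_round: Dark wooden tray, fixed, 110 (its x) x 150 (its y) x 9 mm high outside; floor 5 mm thick, so the inner floor is 5 mm above the table and the walls, 5 mm thick, rise 4 mm above it. Origin: centre of its underside, on the table; z up. Two round cork pads, 54 mm across, lie flush on its floor, centred at x = 0, y = -37 and +37 mm of the tray: one for each round pin holder.
- tray_oblong: Dark wooden tray, fixed, 110 (its x) x 150 (its y) x 9 mm high outside; floor 5 mm thick, so the inner floor is 5 mm above the table and the walls, 5 mm thick, rise 4 mm above it. Origin: centre of its underside, on the table; z up. Two oblong cork pads, 68 mm (along the tray's x) x 42 mm (along its y), lie flush on its floor, centred at x = 0, y = -37 and +37 mm of the tray: one for each oblong pin holder.
- tray_vase: Dark wooden tray, fixed, 110 (its x) x 150 (its y) x 9 mm high outside; floor 5 mm thick, so the inner floor is 5 mm above the table and the walls, 5 mm thick, rise 4 mm above it. Origin: centre of its underside, on the table; z up. A single round cork pad, 54 mm across, lies flush on its floor at the centre of the tray: for the vase.
- mug: Bystander, leave alone: blue mug, 76 mm across, 85 mm high, free, upright, at the robot's left edge of the work. Origin: centre of its underside; handle towards its +y.
- spool: Bystander, leave alone: wooden ribbon spool, 56 mm across, 45 mm high, free, standing on end beyond the work. Origin: centre of its underside.
There are look-alikes about, which are no part of the job. Leave any red or turquoise look-alike of the round2 alone.

How it is judged (in metres and radians):
At the end, for the whole second after the job is handed in: Every pin holder stands on a pad of its own in the tray with two pads of its shape, the vase on the single pad: centred within 15 mm along each tray axis, resting on the tray floor, upright within 0.1 rad, at rest; oblong ones lined up with their pads within 0.3 rad, either way round (x of round1 in the frame of tray_round between -0.015 and 0.015 m and z of round1 in the frame of tray_round between 0.001 and 0.009 m and angle between each of round1, round2, oblong1, oblong2, vase's own z axis and vertical below 0.1 rad and linear speed of each of round1, round2, oblong1, oblong2, vase below 0.02 m/s and angular speed of each of round1, round2, oblong1, oblong2, vase below 0.2 rad/s and x of round2 in the frame of tray_round between -0.015 and 0.015 m and z of round2 in the frame of tray_round between 0.001 and 0.009 m and ((y of round1 in the frame of tray_round between 0.022 and 0.052 m and y of round2 in the frame of tray_round between -0.052 and -0.022 m) or (y of round1 in the frame of tray_round between -0.052 and -0.022 m and y of round2 in the frame of tray_round between 0.022 and 0.052 m)) and x of oblong1 in the frame of tray_oblong between -0.015 and 0.015 m and z of oblong1 in the frame of tray_oblong between 0.001 and 0.009 m and angle between the x axis of each of oblong1, oblong2 and the x axis of tray_oblong, either way round below 0.3 rad and x of oblong2 in the frame of tray_oblong between -0.015 and 0.015 m and z of oblong2 in the frame of tray_oblong between 0.001 and 0.009 m and ((y of oblong1 in the frame of tray_oblong between 0.022 and 0.052 m and y of oblong2 in the frame of tray_oblong between -0.052 and -0.022 m) or (y of oblong1 in the frame of tray_oblong between -0.052 and -0.022 m and y of oblong2 in the frame of tray_oblong between 0.022 and 0.052 m)) and x of vase in the frame of tray_vase between -0.015 and 0.015 m and z of vase in the frame of tray_vase between 0.001 and 0.009 m and y of vase in the frame of tray_vase between -0.015 and 0.015 m); the robot touches nothing.
It fails at once if the vase is tipped over (angle between vase's own z axis and vertical above 0.7 rad).
It fails at once if the mug is disturbed (distance of mug from where it was at the start of the episode above 0.02 m or angle between mug's own z axis and vertical above 0.3 rad).
It fails at once if the ribbon spool is disturbed (distance of spool from where it was at the start of the episode above 0.02 m or angle between spool's own z axis and vertical above 0.3 rad).
It also fails if it takes over 134 s, if anything falls off the work surface, if the arm or the gripper's body presses on something with over 40 N, if the wrist force passes 120 N, or if a joint passes its speed limit or range.

## Working session

There is one attempt and no reset: what is moved stays moved. The work goes in short steps, Python scripts to look and compute and a shell command to move; the robot and the scene stay as the last step left them, time stands still between calls to the robot, and variables do not carry over. Pictures are saved under pics/ and viewed, and the job is handed in when it is done.

```bash
ls; mkdir -p pics; cat > h.py <<'E'
import numpy as np, cv2
from bench import bot, viewer
def save(n,img): cv2.imwrite('pics/'+n,img)
E
python3 - <<'E'
from h import *
s=bot.get_state(); print(s)
for n in ('scene','top','wrist'):
    d=viewer.get_image(n); save(n+'0.png',d['color']); np.savez('/tmp/'+n+'0.npz',**d)
    print(n,{k:v for k,v in d.items() if k not in('color','z_map')})
E
```

```text
pics
{'time': 0.0, 'joints': array([-1.37851618,  0.41791616, -0.01029141,  1.6141917 ,  0.00471409,
        1.11068579, -0.0529983 ]), 'joint_vel': array([ 5.18609557e-04,  1.74091088e-03,  3.57345941e-04, -6.64584582e-04,
       -7.75017544e-04,  1.82592158e-03, -1.48075595e-05]), 'joint_torque': array([ 1.88396261e-04, -8.51265621e+01,  6.39275126e-01, -4.25992084e+01,
       -4.88251832e-02,  1.87235128e-02,  1.17026457e-04]), 'tcp_pos': array([144.7233144 , 607.63961027, 218.85404817]), 'ee_rot': array([[-9.72798979e-01,  2.31650855e-01, -1.67752159e-04],
       [ 2.31650891e-01,  9.72798286e-01, -1.16585996e-03],
       [-1.06883445e-04, -1.17300732e-03, -9.99999306e-01]]), 'force': array([-0.42816493, -0.61660962, -0.64103251]), 'torque': array([ 0.08739041, -0.01934551, -0.04153987]), 'gripper_width': 93.73667058872743}
scene {'intrinsics': array([[425.18375096,   0.        , 283.56452243],
       [  0.        , 425.18375096, 210.07810046],
       [  0.        ,   0.        ,   1.        ]]), 'k1': 0.026029172219110018, 'rvec': array([ 2.21907811,  1.52100195, -0.40313645]), 
[... 236 characters left out ...]
'k1': 0.05162677105734983, 'rvec': array([ 2.16553427, -2.05430575,  0.20254597]), 'tvec': array([  30.45948876,  612.54945637, 1347.30252287])}
wrist {'intrinsics': array([[373.0576401 ,   0.        , 278.4537479 ],
       [  0.        , 373.0576401 , 209.86263836],
       [  0.        ,   0.        ,   1.        ]]), 'k1': -0.021368432547669368, 'mount': array([[-8.96088217e-04, -9.70548465e-01, -2.40904283e-01,
         6.96941403e+01],
       [ 9.99999571e-01, -9.26073812e-04,  1.12562701e-05,
         1.02532976e+00],
       [-2.34019903e-04, -2.40904170e-01,  9.70548879e-01,
        -1.65325692e+02],
       [ 0.00000000e+00,  0.00000000e+00,  0.00000000e+00,
         1.00000000e+00]])}
```

View pics/scene0.png

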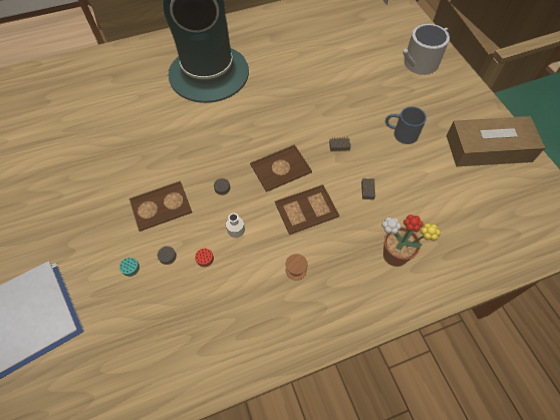

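View pics/top0.png

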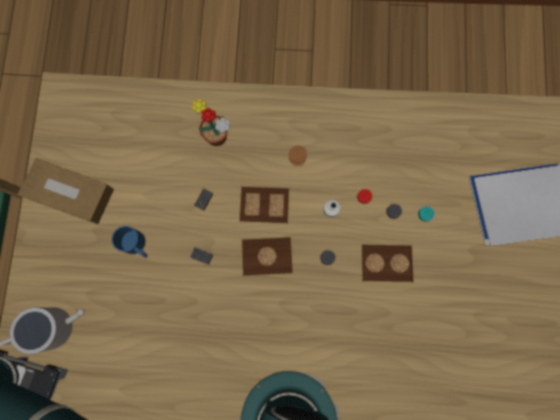

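The top view, which has the robot at the bottom with x up and y left, shows these objects:

| Object | Top view pixel(s) |
|---|---|
| Dark round discs | (394,211), (328,257) |
| Red look-alike | (365,196) |
| Turquoise look-alike | (426,214) |
| Oblong holders | (203,199), (202,256) |
| Vase | (332,208) |
| Spool | (298,155) |
| Mug | (128,240) |
| Oblong tray | (264,205) |
| Vase tray | (267,256) |
| Round tray | (387,263) |

The round holders could be confused with the red disc, the turquoise disc or each other. I choose the two dark ones and will check them in close crops.

```bash
cat >> h.py <<'E'
from scipy.spatial.transform import Rotation as Rn
def cam(d,state=None):
    if 'mount' in d and state is not None:
        T=np.eye(4);T[:3,:3]=state['ee_rot'];T[:3,3]=state['tcp_pos']
        M=T@d['mount']; return M[:3,:3],M[:3,3]
    R=Rn.from_rotvec(d['rvec']).as_matrix(); return R.T,-R.T@d['tvec']
def und(d,uv):
    K=d['intrinsics']; dist=np.array([float(d['k1']),0,0,0])
    return cv2.undistortPoints(np.asarray(uv,float).reshape(-1,1,2),K,dist).reshape(-1,2)
def plane(d,uv,h,state=None):
    R,t=cam(d,state); n=und(d,uv); r=np.c_[n,np.ones(len(n))]@R.T
    return t+r*((h-t[2])/r[:,2])[:,None]
def proj(d,P,state=None):
    R,t=cam(d,state); q=(np.asarray(P,float)-t)@R
    return cv2.projectPoints(q.reshape(-1,1,3),np.zeros(3),np.zeros(3),d['intrinsics'],np.array([float(d['k1']),0,0,0]))[0].reshape(-1,2)
def cloud(d,state=None):
    H,W=d['z_map'].shape; uu,vv=np.meshgrid(np.arange(W),np.arange(H))
    n=und(d,np.c_[uu.ravel(),vv.ravel()]); z=d['z_map'].ravel()
    R,t=cam(d,state); P=np.c_[n*z[:,None],z]@R.T+t; P[z==0]=np.nan
    return P.reshape(H,W,3)
E
python3 - <<'E'
from h import *
t=dict(np.load('/tmp/top0.npz')); s=dict(np.load('/tmp/scene0.npz'))
o=dict(r1=(394,211),r2=(328,257),red=(365,196),turq=(426,214),ob1=(203,199),ob2=(202,256),vase=(332,208),spool=(298,155),mug=(128,240),trO=(264,205),trV=(267,256),trR=(387,263))
P=plane(t,list(o.values()),15); C=cloud(t)
for (k,v),p in zip(o.items(),P): print(k,p.round(0),C[v[1],v[0]].round(0))
print('scene')
o=dict(r1=(167,255),r2=(222,186),ob1=(369,188),ob2=(340,144),trO=(307,209),trV=(281,168),trR=(160,206),vase=(235,228))
P=plane(s,list(o.values()),15); C=cloud(s)
for (k,v),p in zip(o.items(),P): print(k,p.round(0),C[v[1],v[0]].round(0))
a=t['color'][140:300,180:440]; save('c1.png',cv2.resize(a,None,fx=3,fy=3,interpolation=2))
a=s['color'][130:300,110:400]; save('c2.png',cv2.resize(a,None,fx=2.7,fy=2.7,interpolation=2))
E
```

```text
r1 [ 616. -292.   15.] [ 616. -291.   17.]
r2 [465. -96.  15.] [465. -95.  22.]
red [ 659. -203.   15.] [ 657. -202.   20.]
turq [ 612. -388.   15.] [ 610. -385.   24.]
ob1 [623. 294.  15.] [622. 293.  21.]
ob2 [449. 282.  15.] [448. 281.  23.]
vase [ 616. -103.   15.] [603. -97.  79.]
spool [779.   8.  15.] [771.   9.  42.]
mug [485. 508.  15.] [486. 511.   6.]
trO [614. 105.  15.] [615. 106.  12.]
trV [459.  87.  15.] [459.  88.   7.]
trR [ 457. -271.   15.] [ 458. -274.    4.]
scene
r1 [ 621. -290.   15.] [ 622. -290.   17.]
r2 [468. -94.  15.] [472. -94.  21.]
ob1 [626. 294.  15.] [632. 289.  27.]
ob2 [453. 284.  15.] [458. 280.  23.]
trO [626. 103.  15.] [618. 107.   0.]
trV [471.  86.  15.] [465.  88.   7.]
trR [ 469. -274.   15.] [ 463. -275.    5.]
vase [ 610. -101.   15.] [ 629. -103.   51.]
```

View pics/c1.png

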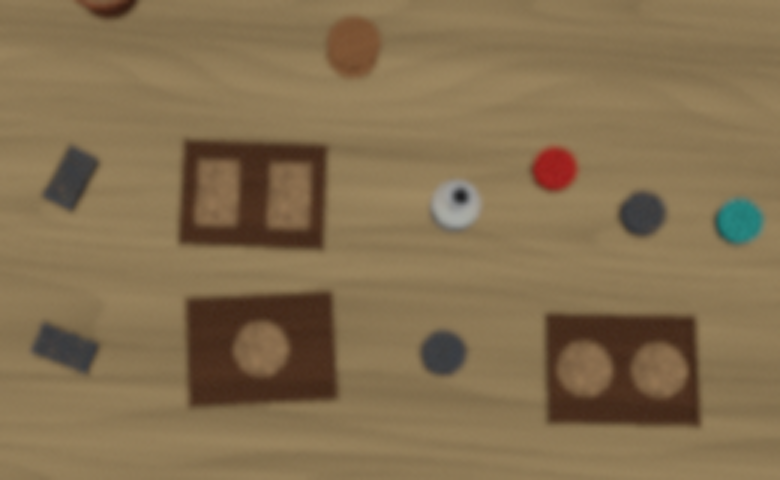

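View pics/c2.png

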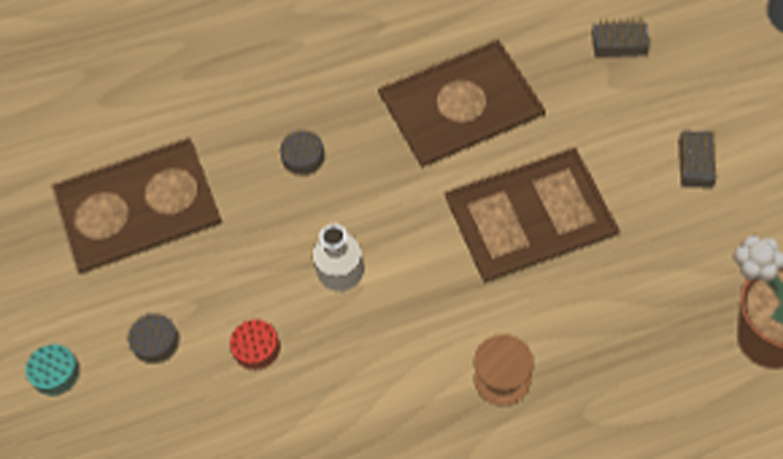

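View pics/wrist0.png

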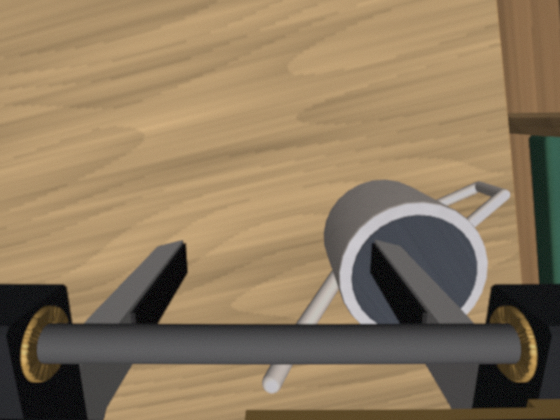

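The wrist view has nothing of ours in it, only a grey pot at (410,250). I'll write a planner that prints per-row shifts in tool axes, plus refined outlines from the top view.

```bash
cat >> h.py <<'E'
def yaw(s): R=s['ee_rot']; return np.degrees(np.arctan2(R[1,1],R[0,1]))
def plan(xyz,ang=None,n=8,s=None):
    """rows from the present pose to xyz (mm) and tool-y angle ang (deg, mod 180)"""
    s=s or bot.get_state(); R=s['ee_rot']; p=s['tcp_pos']; a0=yaw(s)
    d=0 if ang is None else (ang-a0+90)%180-90
    # level + yaw target
    c=np.radians(a0+d); y=np.array([np.cos(c),np.sin(c),0]); z=np.array([0,0,-1.]); x=np.cross(y,z)
    Rt=np.c_[x,y,z]; rv=Rn.from_matrix(R.T@Rt).as_rotvec()
    print('t',s['time'].__round__(1),'at',p.round(1),'yaw',round(a0,1),'turn',round(d,1),'rv',np.degrees(rv).round(1),'F',s['force'].round(1),'w',round(s['gripper_width'],1),'q',s['joints'].round(2))
    w=(np.asarray(xyz,float)-p)/n
    out=[]
    for k in range(n):
        Rk=R@Rn.from_rotvec(rv*k/n).as_matrix(); out.append((Rk.T@w).round(1).tolist())
    print('dp',out,'dr each',(np.degrees(rv)/n).round(2))
def blob(mask,box):
    u0,v0,u1,v1=box; m=np.zeros(mask.shape,np.uint8); m[v0:v1,u0:u1]=mask[v0:v1,u0:u1]
    n,l,st,c=cv2.connectedComponentsWithStats(m); k=1+np.argmax(st[1:,4]); 
    pts=np.argwhere(l==k)[:,::-1]; return c[k],st[k],pts.astype(np.float32)
E
python3 - <<'E'
from h import *
t=dict(np.load('/tmp/top0.npz')); I=t['color']; 
g=I.max(2)
dark=(g<95).astype(np.uint8)
for n,b in dict(r1=(380,198,410,225),r2=(315,244,342,270),ob1=(188,184,218,214),ob2=(186,244,220,268)).items():
    c,st,pts=blob(dark,b); P=plane(t,pts,22); rect=cv2.minAreaRect(P[:,:2].astype(np.float32))
    print(n,st[4],np.round(rect,1).tolist() if 0 else rect)
hsv=cv2.cvtColor(I,cv2.COLOR_BGR2HSV)
br=((I[:,:,2]<115)).astype(np.uint8)
for n,b in dict(trO=(230,175,300,230),trV=(232,228,302,284),trR=(350,235,424,290)).items():
    c,st,pts=blob(br,b); P=plane(t,pts,9); rect=cv2.minAreaRect(P[:,:2].astype(np.float32)); print(n,st[4],rect)
plan((570,285,250),76.6+15)
E
```

```text
r1 171 ((615.62255859375, -289.18804931640625), (40.001007080078125, 44.394927978515625), 47.23708724975586)
r2 166 ((463.190673828125, -92.05099487304688), (38.62967300415039, 41.84423065185547), 3.079706907272339)
ob1 213 ((621.3845825195312, 291.5621643066406), (34.50253677368164, 58.02369689941406), 66.86141204833984)
ob2 219 ((449.642578125, 282.97344970703125), (61.01474380493164, 32.03349685668945), 72.67981719970703)
trO 1198 ((618.2107543945312, 105.90165710449219), (112.2168960571289, 150.59580993652344), 0.58449786901474)
trV 1606 ((459.2671813964844, 88.30394744873047), (110.9345703125, 151.2414093017578), 5.882917881011963)
trR 1445 ((459.7410888671875, -272.04461669921875), (110.27566528320312, 153.79483032226562), 3.218355894088745)
t 0.1 at [144.7 607.7 219. ] yaw 76.6 turn 15.0 rv [ -0.1  -0.  -15. ] F [-0.5  0.2 -0.7] w 93.9 q [-1.38  0.42 -0.01  1.61  0.    1.11 -0.05]
dp [[-61.1, -26.9, -3.8], [-60.1, -28.9, -3.9], [-59.2, -30.9, -3.9], [-58.1, -32.8, -3.9], [-57.0, -34.7, -3.9], [-55.9, -36.5, -3.9], [-54.6, -38.3, -3.9], [-53.4, -40.1, -3.9]] dr each [-0.01 -0.   -1.87]
```

```bash
python3 -m inch '{"grip":[1,1,1,1,1,1,1,1],"dp":[[-30,-14,-4],[-40,-18,-4],[-42,-20,-4],[-42,-22,-4],[-42,-24,-4],[-42,-26,-4],[-42,-26,-4],[-40,-27,-4]],"dr":[[0,0,-2],[0,0,-2],[0,0,-2],[0,0,-2],[0,0,-2],[0,0,-2],[0,0,-2],[0,0,-1]]}' 40
python3 - <<'E'
from h import *
plan((570,285,250),90)
E
```

```text
time: 0.95
tcp_pos: [447.0, 397.4, 249.3]
ee_rot: [[-0.999, -0.051, -0.004], [-0.051, 0.999, -0.003], [0.004, -0.003, -1.0]]
force: [0.5, 1.0, -0.1]
gripper_width: 94.2
t 0.9 at [447.  397.4 249.3] yaw 92.9 turn -2.9 rv [-0.2 -0.2  2.9] F [ 0.5  1.  -0.1] w 94.2 q [-0.85  0.35  0.09  1.65 -0.04  1.15  0.87]
dp [[-14.6, -14.8, -0.1], [-14.7, -14.7, -0.1], [-14.8, -14.6, -0.1], [-14.9, -14.5, -0.1], [-15.0, -14.4, -0.1], [-15.1, -14.3, -0.1], [-15.2, -14.2, -0.1], [-15.3, -14.1, -0.1]] dr each [-0.02 -0.03  0.37]
```

```bash
python3 -m inch '{"grip":[1,1,1,1,1,1,1,1],"dp":[[-20,-19,0],[-20,-19,0],[-20,-19,0],[-20,-19,0],[-20,-19,0],[-15,-12,0],[-6,-6,0],[0,0,0]],"dr":[[0,0,0],[0,0,0],[0,0,1],[0,0,1],[0,0,1],[0,0,0],[0,0,0],[0,0,0]]}' 40
cat >> h.py <<'E'
def look(name):
    s=bot.get_state(); d=viewer.get_image('wrist'); save(name+'.png',d['color']); np.savez('/tmp/'+name+'.npz',**d)
    import pickle; pickle.dump((s,d),open('/tmp/'+name+'.pkl','wb')); return s,d
def load(name):
    import pickle; return pickle.load(open('/tmp/'+name+'.pkl','rb'))
E
python3 - <<'E'
from h import *
s,d=look('w1'); print(s['tcp_pos'],yaw(s))
C=cloud(d,s)
print(proj(d,[(621,292,20),(450,283,20),(618,106,5),(459,88,5)],s))
E
```

```text
time: 1.75
tcp_pos: [581.1, 276.2, 247.9]
ee_rot: [[-1.0, 0.012, -0.005], [0.012, 1.0, -0.006], [0.004, -0.006, -1.0]]
force: [-1.2, -0.6, -0.1]
gripper_width: 93.6
[581.07784282 276.2364895  247.88806303] 89.29837092136916
[[293.68192772 221.08774388]
 [283.91989204  54.38695117]
 [129.82453299 216.81977139]
 [ 96.9354978   69.58076805]]
```

View pics/w1.png

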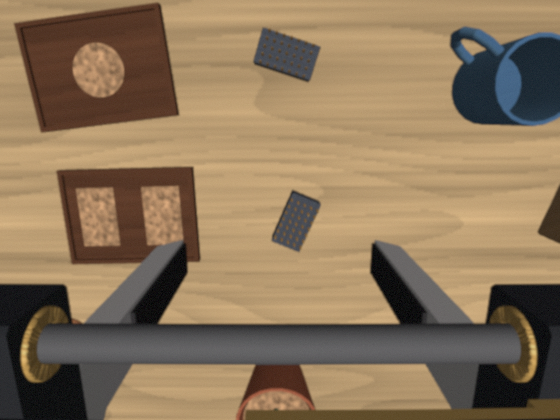

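The wrist view shows the oblong holders at (287,54) and (296,221), both upright with spikes up. The vase pad is at (97,70) and the oblong pads at (98,216) and (162,213). The mug is at (510,80), out of the way. Next I measure all of these.

```bash
cat >> h.py <<'E'
def rect(P): 
    r=cv2.minAreaRect(P[:,:2].astype(np.float32)); (c,(w,h),a)=r
    return np.round([*c,w,h,a],1)
E
python3 - <<'E'
from h import *
s,d=load('w1'); I=d['color']; hsv=cv2.cvtColor(I,cv2.COLOR_BGR2HSV)
grey=((hsv[...,2]<120)&(hsv[...,1]<100)|(hsv[...,2]<70)).astype(np.uint8)
for n,b in dict(ob2=(245,20,330,90),ob1=(262,183,330,256)).items():
    c,st,pts=blob(grey,b); print(n,st,'z20',rect(plane(d,pts,20,s)),'z0',rect(plane(d,pts,0,s))[:2],'z30',rect(plane(d,pts,30,s))[:2])
cork=((hsv[...,2]>130)&(hsv[...,1]>40)).astype(np.uint8)
for n,b in dict(padV=(60,30,140,110),padOa=(72,180,127,255),padOb=(132,178,184,250)).items():
    c,st,pts=blob(cork,b); print(n,st,rect(plane(d,pts,5,s)), plane(d,[c],5,s).round(1))
br=((I[...,2]<115)).astype(np.uint8)
for n,b in dict(trV=(0,0,200,140),trO=(40,155,187,280)).items():
    c,st,pts=blob(br,b); print(n,st,rect(plane(d,pts,9,s)))
C=cloud(d,s)
print(C[70,97],C[216,98],C[54,287],C[221,296],C[150,300])
E
```

```text
ob2 [ 253   28   67   54 2239] z20 [450.5 285.   59.5  35.4  71.6] z0 [447.4 285.3] z30 [452.1 284.9]
ob1 [ 272  191   48   60 1612] z20 [620.9 293.6  34.9  61.8  66.2] z0 [626.4 294.4] z30 [618.1 293.2]
padV [  72   42   52   55 2189] [458.9  89.2  53.6  53.1  42.3] [[458.9  89.1   5. ]]
padOa [  76  188   44   59 2107] [6.182e+02 6.900e+01 6.840e+01 4.310e+01 3.000e-01] [[617.   69.1   5. ]]
padOb [ 141  186   42   59 2114] [6.169e+02 1.430e+02 6.820e+01 4.290e+01 6.000e-01] [[615.5 142.9   5. ]]
trV [   15     3   164   129 13827] [459.4  90.7 109.2 151.5   5.9]
trO [  57  167  130  113 8024] [626.8 103.2 143.4 131.6  89.6]
[459.61707682  88.7449306    6.55402211] [616.68680774  69.30299853   4.75097909] [450.39942779 285.96912283  24.50336947] [620.89807075 294.52985334  20.11506972] [545.59843764 299.84563069   0.74505471]
```

```bash
python3 - <<'E'
from h import *
plan((450,285,80),161.6,9)
E
```

```text
t 1.8 at [580.6 276.9 247.9] yaw 89.3 turn 72.3 rv [ -0.1  -0.4 -72.3] F [-0.8 -0.1 -0.3] w 93.9 q [-0.62  0.43  0.17  1.53 -0.07  1.19  1.12]
dp [[14.4, 0.8, 18.7], [14.2, 2.8, 18.7], [13.7, 4.8, 18.7], [12.9, 6.7, 18.7], [11.8, 8.4, 18.7], [10.6, 10.0, 18.7], [9.1, 11.3, 18.7], [7.4, 12.5, 18.7], [5.6, 13.4, 18.7]] dr each [-0.01 -0.05 -8.03]
```

```bash
python3 -m inch '{"grip":[1,1,1,1,1,1,1,1],"dp":[[14,1,19],[14,3,19],[14,5,19],[13,7,19],[12,8,19],[11,10,19],[9,11,19],[7,12,19]],"dr":[[0,0,-8],[0,0,-8],[0,0,-8],[0,0,-8],[0,0,-8],[0,0,-8],[0,0,-8],[0,0,-8]]}' 40
python3 - <<'E'
from h import *
plan((450,285,65),161.6,4)
E
```

```text
time: 2.6
tcp_pos: [454.4, 292.3, 94.2]
ee_rot: [[-0.399, -0.917, -0.001], [-0.917, 0.399, 0.0], [0.0, 0.001, -1.0]]
force: [1.1, -0.6, -0.9]
gripper_width: 93.7
t 2.6 at [454.4 292.3  94.2] yaw 156.5 turn 5.1 rv [ 0.1 -0.  -5.1] F [ 1.1 -0.6 -0.9] w 93.7 q [-0.55  0.43 -0.1   1.93  0.06  0.79  2.05]
dp [[2.1, 0.3, 7.3], [2.1, 0.3, 7.3], [2.1, 0.4, 7.3], [2.1, 0.4, 7.3]] dr each [ 0.01 -0.   -1.28]
```

```bash
python3 -m inch '{"grip":[1,1,1,1,1,1,1,1],"dp":[[2,0,9],[2,0,9],[2,0,9],[2,0,2],[0,0,0],[0,0,0],[0,0,0],[0,0,0]],"dr":[[0,0,-2],[0,0,-2],[0,0,-1],[0,0,0],[0,0,0],[0,0,0],[0,0,0],[0,0,0]]}' 40
python3 - <<'E'
from h import *
plan((450,285,19),161.6,4)
s,d=look('w2')
E
```

```text
time: 3.4
tcp_pos: [444.6, 289.4, 63.7]
ee_rot: [[-0.302, -0.953, -0.004], [-0.953, 0.302, 0.001], [-0.0, 0.004, -1.0]]
force: [-0.6, -0.3, -0.2]
gripper_width: 94.0
t 3.4 at [444.6 289.4  63.7] yaw 162.4 turn -0.8 rv [0.2 0.  0.8] F [-0.6 -0.3 -0.2] w 94.0 q [-0.54  0.46 -0.12  1.96  0.08  0.72  2.14]
dp [[0.6, -1.7, 11.2], [0.6, -1.6, 11.2], [0.6, -1.6, 11.2], [0.6, -1.6, 11.2]] dr each [0.06 0.   0.21]
```

View pics/w2.png

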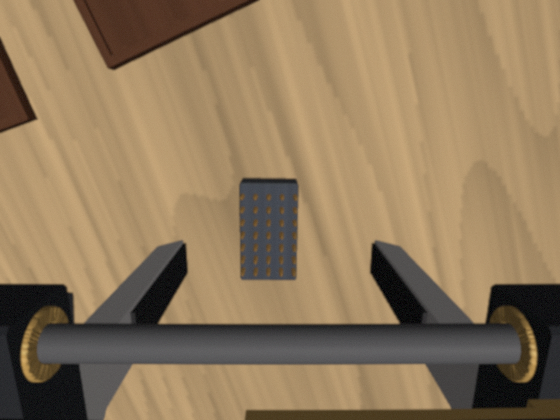

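The block is aligned between the jaws, with its centre at about (269,230). I'll remeasure it from here before descending.

```bash
cat >> h.py <<'E'
def grey(I):
    hsv=cv2.cvtColor(I,cv2.COLOR_BGR2HSV); return ((hsv[...,2]<120)&(hsv[...,1]<110)|(hsv[...,2]<60)).astype(np.uint8)
E
python3 - <<'E'
from h import *
s,d=load('w2'); c,st,pts=blob(grey(d['color']),(200,150,340,300)); print(st,rect(plane(d,pts,20,s)),rect(plane(d,pts,30,s)), yaw(s))
plan((450,285,19),None,4)
E
```

```text
[ 239  178   60  102 5194] [448.9 283.5  62.   33.9  71.7] [447.7 280.6  59.   32.3  71.7] 162.4464988520485
t 3.5 at [444.6 289.4  63.7] yaw 162.4 turn 0 rv [ 0.2  0.  -0. ] F [-0.3 -0.1  0.1] w 94.1 q [-0.54  0.46 -0.12  1.96  0.08  0.72  2.14]
dp [[0.6, -1.7, 11.2], [0.6, -1.6, 11.2], [0.6, -1.6, 11.2], [0.6, -1.6, 11.2]] dr each [ 0.06  0.   -0.  ]
```

```bash
python3 -m inch '{"grip":[1,1,1,1,1,1,1,1],"dp":[[1,-2,8],[1,-2,8],[1,-1,8],[1,-1,8],[0,0,6],[0,0,4],[0,0,2],[0,0,0]],"dr":[[0,0,0.5],[0,0,0],[0,0,0],[0,0,0],[0,0,0],[0,0,0],[0,0,0],[0,0,0]]}' 40
python3 - <<'E'
from h import *
plan((449.3,284.3,19),161.7,1)
E
```

```text
time: 4.25
tcp_pos: [449.2, 282.8, 14.9]
ee_rot: [[-0.311, -0.95, -0.005], [-0.95, 0.311, 0.001], [0.001, 0.005, -1.0]]
force: [0.1, -0.3, -0.3]
gripper_width: 94.0
t 4.2 at [449.2 282.8  14.9] yaw 161.9 turn -0.2 rv [ 0.3 -0.1  0.2] F [ 0.1 -0.3 -0.3] w 94.0 q [-0.53  0.55 -0.11  1.98  0.09  0.62  2.13]
dp [[-1.5, 0.4, -4.1]] dr each [ 0.27 -0.06  0.15]
```

```bash
python3 -m inch '{"grip":[1,1,0,0,0,0,0,0],"dp":[[-1,0,-3],[0,0,-1],[0,0,0],[0,0,0],[0,0,0],[0,0,0],[0,0,0],[0,0,0]],"dr":[[0,0,0],[0,0,0],[0,0,0],[0,0,0],[0,0,0],[0,0,0],[0,0,0],[0,0,0]]}' 40
python3 - <<'E'
from h import *
plan((449.3,284.3,70),90.7,9)
E
```

```text
time: 5.05
tcp_pos: [450.1, 284.4, 20.4]
ee_rot: [[-0.311, -0.95, -0.003], [-0.95, 0.311, 0.002], [-0.001, 0.003, -1.0]]
force: [-0.6, 0.4, -0.0]
gripper_width: 49.6
t 5.0 at [450.1 284.4  20.4] yaw 161.9 turn -71.2 rv [ 0.2 -0.1 71.2] F [-0.6  0.4 -0. ] w 49.6 q [-0.53  0.54 -0.11  1.98  0.09  0.63  2.13]
dp [[0.0, 0.1, -5.5], [0.0, 0.1, -5.5], [0.1, 0.1, -5.5], [0.1, 0.1, -5.5], [0.1, 0.1, -5.5], [0.1, 0.0, -5.5], [0.1, 0.0, -5.5], [0.1, 0.0, -5.5], [0.1, 0.0, -5.5]] dr each [ 0.02 -0.01  7.91]
```

```bash
python3 -m inch '{"grip":[0,0,0,0,0,0,0,0],"dp":[[0,0,0],[0,0,0],[0,0,0],[0,0,0],[0,0,-4],[0,0,-12],[0,0,-14],[0,0,-14]],"dr":[[0,0,0],[0,0,0],[0,0,0],[0,0,0],[0,0,0],[0,0,0],[0,0,0],[0,0,0]]}' 40
python3 - <<'E'
from h import *
s,d=look('w3')
plan((617,143,75),90.9,9)
E
```

```text
time: 5.85
tcp_pos: [448.9, 283.5, 65.9]
ee_rot: [[-0.311, -0.95, -0.006], [-0.95, 0.311, -0.001], [0.003, 0.006, -1.0]]
force: [0.5, -0.3, -3.1]
gripper_width: 33.7
t 5.9 at [449.9 284.2  68.2] yaw 161.9 turn -71.0 rv [ 0.2 -0.2 71. ] F [2.9 2.5 0.8] w 33.5 q [-0.52  0.46 -0.12  1.96  0.07  0.73  2.14]
dp [[9.1, -22.5, -0.8], [6.0, -23.6, -0.8], [2.7, -24.2, -0.8], [-0.7, -24.3, -0.8], [-4.0, -24.0, -0.8], [-7.3, -23.2, -0.8], [-10.4, -22.0, -0.8], [-13.3, -20.4, -0.8], [-16.0, -18.3, -0.8]] dr each [ 0.02 -0.02  7.89]
```

View pics/w3.png

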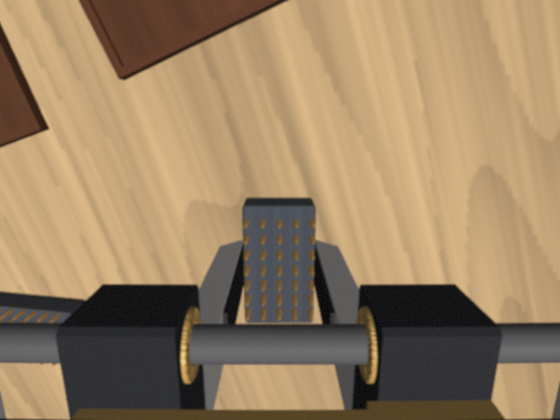

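The block is held square, at (279,260), with the opening at 33.6 mm.

```bash
cat >> h.py <<'E'
def held(name,box,dz):
    s,d=load(name); c,st,pts=blob(grey(d['color']),box); h=s['tcp_pos'][2]+dz
    r=rect(plane(d,pts,h,s)); o=s['ee_rot'].T@(np.array([r[0],r[1],h])-s['tcp_pos']); print('held',st,r,'yaw',round(yaw(s),1),'offset tool',o.round(1))
E
python3 - <<'E'
from h import *
s,d=load('w3'); d['color'][:, :244]=255; d['color'][:,316:]=255; d['color'][322:]=255
import pickle; pickle.dump((s,d),open('/tmp/w3m.pkl','wb'))
held('w3m',(240,190,320,325),0.)
print((s['ee_rot'].T@(np.array([449.0,284.0,0])-np.array([450,284.4,0]))).round(1))
E
python3 -m inch '{"grip":[0,0,0,0,0,0,0,0],"dp":[[9,-22,-2],[6,-24,-2],[3,-24,-2],[-1,-24,-1],[-4,-24,-1],[-7,-23,0],[-10,-22,0],[-13,-15,0]],"dr":[[0,0,8],[0,0,8],[0,0,8],[0,0,8],[0,0,8],[0,0,8],[0,0,8],[0,0,8]]}' 40
python3 - <<'E'
from h import *
plan((617,143,75),90.9,3)
E
```

```text
held [ 244  198   72  124 7383] [447.6 281.8  62.1  34.2  71.8] yaw 161.9 offset tool [2.  0.7 0. ]
[0.7 0.8 0. ]
time: 6.7
tcp_pos: [597.9, 159.9, 83.3]
ee_rot: [[-0.995, -0.102, 0.002], [-0.102, 0.995, 0.007], [-0.002, 0.007, -1.0]]
force: [0.0, -0.3, -3.0]
gripper_width: 33.8
t 6.7 at [597.9 159.9  83.3] yaw 95.8 turn -4.9 rv [0.4 0.1 4.9] F [ 0.  -0.3 -3. ] w 33.8 q [-0.45  0.56  0.19  1.74 -0.14  0.84  1.48]
dp [[-5.8, -6.3, 2.8], [-5.9, -6.1, 2.8], [-6.1, -5.9, 2.8]] dr each [0.14 0.04 1.64]
```

```bash
python3 -m inch '{"grip":[0,0,0,0,0,0,0,0],"dp":[[-4,-3,6],[-5,-4,8],[-5,-4,8],[-3,-2,6],[-1,-1,4],[0,0,0],[0,0,0],[0,0,0]],"dr":[[0,0,2],[0,0,2],[0,0,1],[0,0,0],[0,0,0],[0,0,0],[0,0,0],[0,0,0]]}' 40
python3 - <<'E'
from h import *
s,d=look('w4')
plan((618,143,25),90.9,4)
E
```

```text
time: 7.5
tcp_pos: [616.8, 147.1, 48.9]
ee_rot: [[-1.0, -0.015, 0.0], [-0.015, 1.0, 0.009], [-0.001, 0.009, -1.0]]
force: [-0.3, -0.0, -4.1]
gripper_width: 33.4
t 7.5 at [616.9 147.2  49. ] yaw 90.8 turn 0.1 rv [ 0.5  0.  -0.1] F [ 0.4  0.2 -2. ] w 33.6 q [-0.42  0.64  0.2   1.72 -0.17  0.8   1.44]
dp [[-0.3, -1.1, 6.0], [-0.3, -1.1, 6.0], [-0.3, -1.1, 6.0], [-0.3, -1.1, 6.0]] dr each [ 0.12  0.01 -0.01]
```

View pics/w4.png

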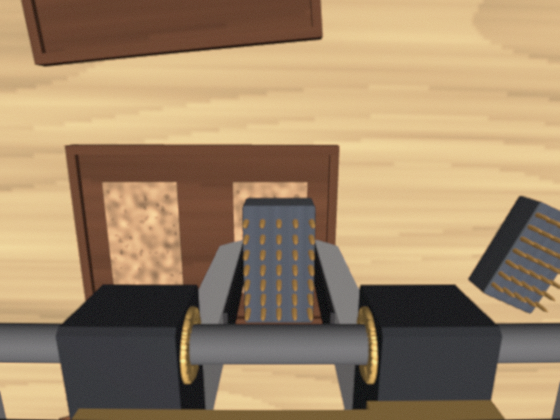

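```bash
python3 -m inch '{"grip":[0,0,0,0,0,0,0,0],"dp":[[0,-2,4],[0,-1,5],[-1,-1,5],[0,0,4],[0,0,2],[0,0,1],[0,0,1],[0,0,0]],"dr":[[0.5,0,0],[0,0,0],[0,0,0],[0,0,0],[0,0,0],[0,0,0],[0,0,0],[0,0,0]]}' 40
python3 - <<'E'
from h import *
plan((618,143,25),90.9,1)
E
```

```text
time: 8.35
tcp_pos: [618.1, 143.2, 25.5]
ee_rot: [[-1.0, -0.015, 0.001], [-0.015, 1.0, -0.001], [-0.001, -0.001, -1.0]]
force: [-0.1, -0.4, -1.9]
gripper_width: 33.4
t 8.3 at [618.1 143.2  25.5] yaw 90.9 turn 0.0 rv [-0.   0.1 -0. ] F [-0.1 -0.4 -1.9] w 33.4 q [-0.42  0.67  0.19  1.72 -0.17  0.76  1.45]
dp [[0.2, -0.2, 0.5]] dr each [-0.03  0.07 -0.02]
```

```bash
python3 -m inch '{"grip":[0,0.5,0.5,0.5,0.5,0.5,0.5,0.5],"dp":[[0,0,1],[0,0,0],[0,0,0],[0,0,0],[0,0,-3],[0,0,-14],[0,0,-16],[0,0,-16]],"dr":[[0,0,0],[0,0,0],[0,0,0],[0,0,0],[0,0,0],[0,0,0],[0,0,0],[0,0,0]]}' 40
python3 - <<'E'
from h import *
plan((621,293.7,70),66.2,5)
E
```

```text
time: 9.15
tcp_pos: [618.2, 143.1, 77.6]
ee_rot: [[-1.0, -0.015, 0.001], [-0.015, 1.0, -0.0], [-0.001, -0.001, -1.0]]
force: [0.6, 0.5, -0.4]
gripper_width: 47.2
t 9.2 at [618.2 143.1  77.6] yaw 90.9 turn -24.7 rv [-0.   0.1 24.7] F [ 0.6  0.5 -0.4] w 47.2 q [-0.43  0.6   0.21  1.7  -0.16  0.85  1.43]
dp [[-1.0, 30.1, 1.5], [1.6, 30.1, 1.5], [4.2, 29.8, 1.5], [6.7, 29.4, 1.5], [9.2, 28.7, 1.5]] dr each [-0.    0.01  4.93]
```

Released. Next is the other oblong, at (621,293.7).

```bash
python3 -m inch '{"grip":[0.7,0.7,0.7,0.7,0.7,0.7,0.7,0.7],"dp":[[-1,20,-1],[0,28,0],[3,29,1],[5,29,1],[6,24,1],[5,12,0],[2,2,0],[0,0,0]],"dr":[[0,0,4],[0,0,5],[0,0,5],[0,0,5],[0,0,4],[0,0,1],[0,0,0],[0,0,0]]}' 40
python3 - <<'E'
from h import *
s,d=look('w5')
plan((621,293.7,19),66.2,4)
E
```

```text
time: 9.95
tcp_pos: [629.0, 295.9, 91.8]
ee_rot: [[-0.912, 0.41, 0.014], [0.41, 0.912, 0.006], [-0.01, 0.011, -1.0]]
force: [1.1, -0.4, 0.2]
gripper_width: 65.9
t 10.0 at [629.2 295.5  91.9] yaw 65.8 turn 0.4 rv [ 0.6  0.6 -0.4] F [-0.   0.8  0.8] w 65.9 q [-0.69  0.68  0.31  1.54 -0.24  0.94  0.84]
dp [[1.9, -1.5, 18.2], [1.8, -1.4, 18.2], [1.8, -1.3, 18.2], [1.7, -1.3, 18.2]] dr each [ 0.16  0.15 -0.1 ]
```

View pics/w5.png

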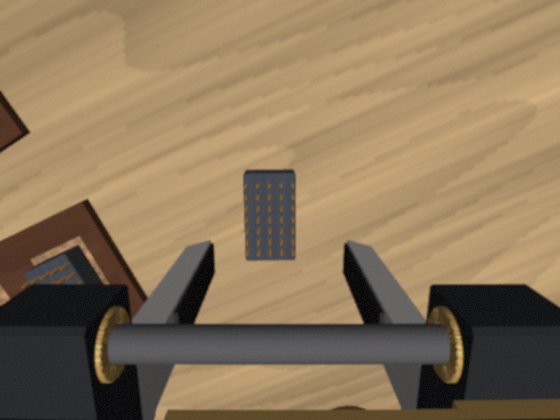

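```bash
python3 - <<'E'
from h import *
s,d=load('w5'); c,st,pts=blob(grey(d['color']),(225,160,310,270)); r=rect(plane(d,pts,20,s)); print(st,r,rect(plane(d,pts,30,s)))
plan((621,293,19),66.2,1)
E
```

```text
[ 243  169   53   92 4040] [621.6 294.7  33.3  61.8  66.3] [619.2 296.   31.9  59.1  66.3]
t 10.0 at [629.2 295.5  91.9] yaw 65.8 turn 0.4 rv [ 0.6  0.6 -0.4] F [-0.   0.8  0.8] w 65.9 q [-0.69  0.68  0.31  1.54 -0.24  0.94  0.84]
dp [[7.2, -6.5, 72.8]] dr each [ 0.62  0.6  -0.42]
```

The jaws straddle the block at (269,215), and it measures (621.3,294.3). Descending.

```bash
python3 -m inch '{"grip":[0.7,0.7,0.7,0.7,0.7,0.7,0.7,0.7],"dp":[[2,-2,10],[2,-2,12],[2,-1,12],[1,0,12],[0,0,10],[0,0,6],[0,0,4],[0,0,2]],"dr":[[0.6,0.6,-0.4],[0,0,0],[0,0,0],[0,0,0],[0,0,0],[0,0,0],[0,0,0],[0,0,0]]}' 40
python3 - <<'E'
from h import *
plan((621.2,294.3,20),66.2,1)
E
```

```text
time: 10.8
tcp_pos: [620.1, 289.1, 17.2]
ee_rot: [[-0.914, 0.406, -0.003], [0.406, 0.914, -0.002], [0.002, -0.003, -1.0]]
force: [0.4, 0.1, 0.8]
gripper_width: 65.8
t 10.8 at [620.1 289.1  17.2] yaw 66.0 turn 0.2 rv [-0.2 -0.1 -0.2] F [0.4 0.1 0.8] w 65.8 q [-0.67  0.77  0.28  1.58 -0.26  0.83  0.86]
dp [[1.1, 5.2, -2.8]] dr each [-0.17 -0.1  -0.16]
```

```bash
python3 -m inch '{"grip":[0.7,0.7,0.1,0,0,0,0,0],"dp":[[1,3,-2],[0,2,-1],[0,0,0],[0,0,0],[0,0,0],[0,0,0],[0,0,0],[0,0,0]],"dr":[[0,0,0],[0,0,0],[0,0,0],[0,0,0],[0,0,0],[0,0,0],[0,0,0],[0,0,0]]}' 40
python3 - <<'E'
from h import *
plan((621.2,294.3,20),66.2,1)
E
```

```text
time: 11.6
tcp_pos: [622.1, 295.1, 21.9]
ee_rot: [[-0.914, 0.406, -0.001], [0.406, 0.914, -0.001], [0.0, -0.001, -1.0]]
force: [0.9, 0.6, -0.7]
gripper_width: 33.7
t 11.6 at [622.1 295.1  21.9] yaw 66.1 turn 0.1 rv [-0.1 -0.  -0.1] F [ 0.9  0.6 -0.7] w 33.7 q [-0.68  0.77  0.28  1.57 -0.26  0.84  0.86]
dp [[0.5, -1.0, 1.9]] dr each [-0.07 -0.03 -0.14]
```

```bash
python3 - <<'E'
from h import *
plan((618,69,85),90.9,8)
E
python3 -m inch '{"grip":[0,0,0,0,0,0,0,0],"dp":[[0,0,-8],[0,0,-16],[0,-10,-18],[0,-25,-14],[-2,-30,-4],[-3,-32,0],[-5,-32,0],[-6,-28,0]],"dr":[[0,0,0],[0,0,0],[0,0,-4],[0,0,-4],[0,0,-5],[0,0,-4],[0,0,-4],[0,0,-4]]}' 40
python3 - <<'E'
from h import *
plan((618,69,75),90.9,8)
E
```

```text
t 11.6 at [622.1 295.1  21.9] yaw 66.1 turn 24.8 rv [ -0.1  -0.  -24.8] F [ 0.9  0.6 -0.7] w 33.7 q [-0.68  0.77  0.28  1.57 -0.26  0.84  0.86]
dp [[-11.0, -26.0, -7.9], [-9.6, -26.6, -7.9], [-8.1, -27.1, -7.9], [-6.6, -27.5, -7.9], [-5.1, -27.8, -7.9], [-3.6, -28.0, -7.9], [-2.1, -28.2, -7.9], [-0.6, -28.3, -7.9]] dr each [-0.01 -0.01 -3.11]
time: 12.4
tcp_pos: [605.7, 140.9, 91.6]
ee_rot: [[-0.999, -0.042, 0.002], [-0.042, 0.999, 0.001], [-0.002, 0.001, -1.0]]
force: [1.4, -0.9, -2.6]
gripper_width: 33.9
t 12.4 at [605.7 140.9  91.6] yaw 92.4 turn -1.5 rv [0.1 0.1 1.5] F [ 1.4 -0.9 -2.6] w 33.9 q [-0.44  0.56  0.21  1.73 -0.15  0.86  1.45]
dp [[-1.2, -9.0, 2.1], [-1.2, -9.0, 2.1], [-1.2, -9.0, 2.1], [-1.3, -9.0, 2.1], [-1.3, -9.0, 2.1], [-1.3, -9.0, 2.1], [-1.3, -9.0, 2.1], [-1.4, -9.0, 2.1]] dr each [0.01 0.02 0.19]
```

```bash
python3 -m inch '{"grip":[0,0,0,0,0,0,0,0],"dp":[[-3,-16,0],[-3,-16,0],[-3,-16,2],[-2,-12,6],[-1,-6,10],[0,-2,6],[0,0,2],[0,0,0]],"dr":[[0,0,1.5],[0,0,0],[0,0,0],[0,0,0],[0,0,0],[0,0,0],[0,0,0],[0,0,0]]}' 40
python3 - <<'E'
from h import *
s,d=look('w6')
plan((618,69,26.7),90.9,1)
E
```

```text
time: 13.2
tcp_pos: [620.4, 68.1, 64.9]
ee_rot: [[-1.0, -0.006, 0.003], [-0.006, 1.0, 0.002], [-0.003, 0.002, -1.0]]
force: [0.2, 0.9, -4.2]
gripper_width: 33.4
t 13.2 at [620.4  68.3  65.1] yaw 90.4 turn 0.5 rv [ 0.1  0.2 -0.5] F [-0.3  0.9 -3.7] w 33.6 q [-0.32  0.6   0.22  1.74 -0.17  0.82  1.56]
dp [[2.5, 0.7, 38.4]] dr each [ 0.1   0.17 -0.52]
```

View pics/w6.png

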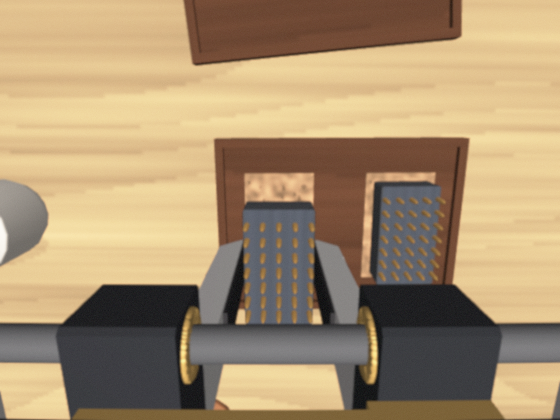

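The first block stands on the right pad, at (405,235). The held block lines up with the left pad at (280,190). Lowering.

```bash
python3 -m inch '{"grip":[0,0,0,0,0,0,0,0],"dp":[[1,0,5],[1,0,8],[0,0,8],[0,0,6],[0,0,4],[0,0,3],[0,0,1],[0,0,0]],"dr":[[0,0,-0.5],[0,0,0],[0,0,0],[0,0,0],[0,0,0],[0,0,0],[0,0,0],[0,0,0]]}' 40
python3 - <<'E'
from h import *
plan((618,69,26.9),90.9,1)
E
```

```text
time: 14.05
tcp_pos: [618.3, 70.0, 27.0]
ee_rot: [[-1.0, -0.018, 0.003], [-0.018, 1.0, 0.002], [-0.003, 0.002, -1.0]]
force: [-0.1, 0.1, -3.8]
gripper_width: 33.9
t 14.1 at [618.3  70.   27. ] yaw 91.0 turn -0.1 rv [0.1 0.2 0.1] F [-0.1  0.1 -3.8] w 33.9 q [-0.31  0.65  0.2   1.76 -0.18  0.75  1.57]
dp [[0.3, -0.9, 0.1]] dr each [0.13 0.17 0.13]
```

```bash
python3 -m inch '{"grip":[0,0.5,0.5,0.5,0.5,0.5,0.5,0.5],"dp":[[0,-0.5,1],[0,0,0],[0,0,0],[0,0,0],[0,0,-3],[0,0,-14],[0,0,-20],[0,0,-20]],"dr":[[0,0,0],[0,0,0],[0,0,0],[0,0,0],[0,0,0],[0,0,0],[0,0,0],[0,0,0]]}' 40
python3 - <<'E'
from h import *
s,d=look('w7')
plan((560,-40,200),90,8)
E
```

```text
time: 14.85
tcp_pos: [618.3, 69.4, 87.0]
ee_rot: [[-1.0, -0.018, 0.003], [-0.018, 1.0, 0.003], [-0.003, 0.003, -1.0]]
force: [-0.3, 0.5, -0.3]
gripper_width: 47.4
t 14.9 at [620.   69.5  90.5] yaw 91.0 turn -1.0 rv [0.2 0.4 1. ] F [2.1 0.7 4.9] w 46.9 q [-0.33  0.56  0.22  1.73 -0.16  0.86  1.56]
dp [[7.6, -13.5, -13.8], [7.6, -13.5, -13.8], [7.6, -13.6, -13.8], [7.6, -13.6, -13.7], [7.6, -13.6, -13.7], [7.6, -13.6, -13.7], [7.5, -13.6, -13.7], [7.5, -13.7, -13.7]] dr each [0.02 0.05 0.13]
```

View pics/w7.png

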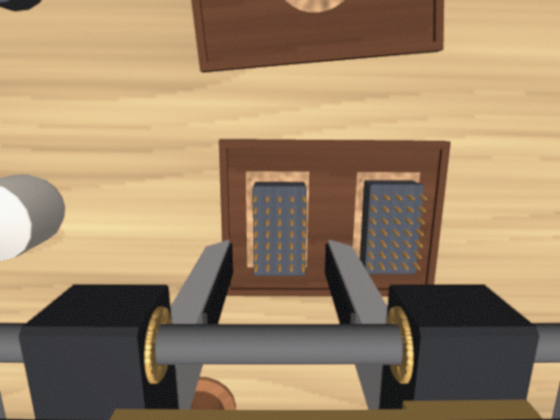

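Both oblongs are on their pads, at (280,228) and (395,228). Next I move to look at the vase and the round holders.

```bash
python3 -m inch '{"grip":[1,1,1,1,1,1,1,1],"dp":[[0,-2,-24],[0,-8,-26],[-2,-20,-24],[-4,-24,-20],[-4,-26,-14],[-4,-26,-8],[-4,-16,-4],[0,-4,0]],"dr":[[0,0,1],[0,0,0],[0,0,0],[0,0,0],[0,0,0],[0,0,0],[0,0,0],[0,0,0]]}' 40
python3 -m inch '{"grip":[1,1,1,1,1,1,1,1],"dp":[[0,-5,0],[0,-5,0],[0,-5,0],[0,-4,0],[0,0,0],[0,0,0],[0,0,0],[0,0,0]],"dr":[[0,0,0],[0,0,0],[0,0,0],[0,0,0],[0,0,0],[0,0,0],[0,0,0],[0,0,0]]}' 40
python3 - <<'E'
from h import *
s,d=look('w8'); print(s['tcp_pos'],yaw(s))
E
```

```text
time: 15.7
tcp_pos: [638.3, -60.2, 224.9]
ee_rot: [[-1.0, -0.002, 0.016], [-0.002, 1.0, 0.005], [-0.016, 0.005, -1.0]]
force: [0.3, 0.6, 0.1]
gripper_width: 94.1
time: 16.5
tcp_pos: [637.5, -76.4, 222.7]
ee_rot: [[-1.0, -0.006, 0.012], [-0.006, 1.0, 0.006], [-0.012, 0.006, -1.0]]
force: [-0.3, 0.6, -0.3]
gripper_width: 93.6
[637.4671431  -76.37931557 222.7191606 ] 90.33666072863252
```

View pics/w8.png

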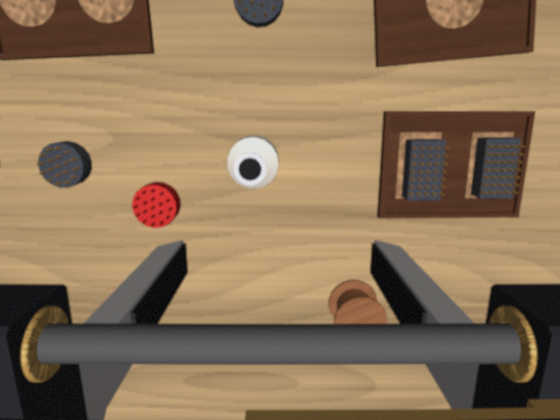

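The wrist view shows the following:

- **Vase:** (252,163)
- **Spool:** (353,300)
- **Dark round holders:** (64,164) and (259,8), partly seen
- **Red look-alike:** (156,205)

Next I measure the vase and the round holder at (64,164).

```bash
python3 - <<'E'
from h import *
s,d=load('w8'); I=d['color']; hsv=cv2.cvtColor(I,cv2.COLOR_BGR2HSV)
w=((hsv[...,1]<60)&(hsv[...,2]>120)).astype(np.uint8)
c,st,pts=blob(w,(215,125,290,200)); 
for h in (30,44): 
    P=plane(d,pts,h,s)[:,:2].astype(np.float32); print(st,h,cv2.minEnclosingCircle(P))
dk=(hsv[...,2]<60).astype(np.uint8); c,st,pts=blob(dk,(230,150,270,190)); 
for h in (72,80): print('hole',st,plane(d,[c],h,s).round(1), cv2.minEnclosingCircle(plane(d,pts,h,s)[:,:2].astype(np.float32)))
# silhouette model: fit (x,y) by projecting circles
import scipy.optimize as so
def sil(x,y):
    a=np.linspace(0,2*np.pi,60); out=[]
    for r,h in((20,0),(24,10),(24,44),(10,55),(14,80)): out.append(np.c_[x+r*np.cos(a),y+r*np.sin(a),np.full(60,h)])
    return cv2.convexHull(proj(d,np.vstack(out),s).astype(np.float32))
c,st,pts=blob(w|dk,(215,125,290,200)); m=np.zeros(w.shape,np.uint8); m[pts[:,1].astype(int),pts[:,0].astype(int)]=1
m=cv2.morphologyEx(m,cv2.MORPH_CLOSE,np.ones((5,5)))
def cost(p):
    k=np.zeros_like(m); cv2.fillConvexPoly(k,np.round(sil(*p)*16).astype(np.int32),1,shift=4); return int((k!=m).sum())
r=so.minimize(cost,(612,-101),method='Nelder-Mead',options=dict(initial_simplex=[(612,-101),(617,-101),(612,-106)])); print('vase',r.x,r.fun)
c,st,pts=blob(grey(I),(30,130,105,200)); 
for h in(10,20): print('r1',h,cv2.minEnclosingCircle(plane(d,pts,h,s)[:,:2].astype(np.float32)))
c,st,pts=blob(grey(I),(220,0,300,35)); print('r2',st)
plan((r.x[0],r.x[1],120),None,4)
E
```

```text
[ 227  136   52   53 1813] 30 ((612.0030517578125, -99.08509063720703), 25.62684440612793)
[ 227  136   52   53 1813] 44 ((610.1985473632812, -98.2125244140625), 24.62222671508789)
hole [240 160  20  19 301] [[612.5 -99.1  72. ]] ((612.6632080078125, -99.1597900390625), 8.363429069519043)
hole [240 160  20  19 301] [[611.3 -98.5  80. ]] ((611.4778442382812, -98.59275817871094), 8.151150703430176)
vase [611.03610229 -98.12738037] 123.0
r1 10 ((616.8226928710938, -291.3452453613281), 27.50346565246582)
r1 20 ((615.4749755859375, -285.6571960449219), 26.774234771728516)
r2 [ 234    0   50   28 1051]
t 16.6 at [637.5 -76.4 222.7] yaw 90.3 turn 0 rv [ 0.4  0.7 -0. ] F [ 0.1  0.2 -0.7] w 94.1 q [-0.14  0.45  0.29  1.58 -0.15  1.12  1.77]
dp [[7.0, -5.6, 25.6], [6.9, -5.5, 25.6], [6.8, -5.5, 25.6], [6.7, -5.4, 25.7]] dr each [ 0.09  0.18 -0.  ]
```

```bash
python3 -m inch '{"grip":[1,1,1,1,1,1,1,1],"dp":[[4,-3,15],[5,-5,20],[5,-5,20],[5,-4,20],[4,-3,14],[2,-1,10],[0,0,4],[0,0,0]],"dr":[[0.4,0.7,0],[0,0,0],[0,0,0],[0,0,0],[0,0,0],[0,0,0],[0,0,0],[0,0,0]]}' 40
python3 - <<'E'
from h import *
s,d=look('w9')
plan((611.2,-98.3,27),None,1)
E
```

```text
time: 17.35
tcp_pos: [609.5, -98.0, 110.8]
ee_rot: [[-1.0, -0.007, -0.006], [-0.007, 1.0, -0.003], [0.006, -0.003, -1.0]]
force: [-0.3, -0.1, 0.4]
gripper_width: 93.9
t 17.4 at [609.6 -98.  111.1] yaw 90.4 turn 0 rv [-0.1 -0.3 -0. ] F [ 0.5  0.9 -0.1] w 94.0 q [-0.1   0.54  0.27  1.73 -0.17  0.91  1.83]
dp [[-2.0, -0.1, 84.1]] dr each [-0.14 -0.3  -0.  ]
```

View pics/w9.png

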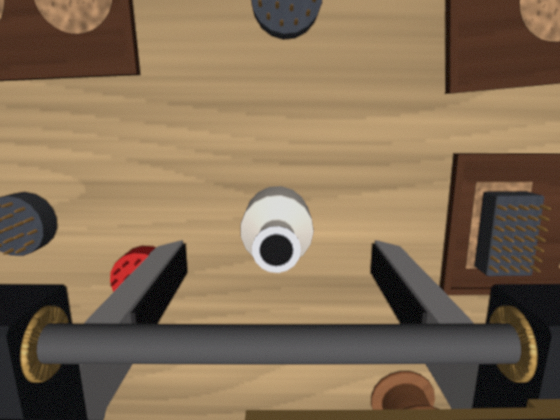

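The vase at (276,235) is midway between the fingers, and the left finger will clear the red disc. Descending.

```bash
python3 -m inch '{"grip":[1,1,1,1,1,1,1,1],"dp":[[-1,0,10],[-1,0,14],[0,0,14],[0,0,14],[0,0,12],[0,0,8],[0,0,5],[0,0,2]],"dr":[[0,-0.3,0],[0,0,0],[0,0,0],[0,0,0],[0,0,0],[0,0,0],[0,0,0],[0,0,0]]}' 25
python3 - <<'E'
from h import *
plan((611.2,-98.3,27),None,1)
E
```

```text
time: 18.2
tcp_pos: [612.7, -97.7, 25.6]
ee_rot: [[-1.0, -0.008, 0.002], [-0.008, 1.0, -0.002], [-0.002, -0.003, -1.0]]
force: [0.1, 0.1, 0.2]
gripper_width: 93.9
t 18.2 at [612.7 -97.7  25.6] yaw 90.5 turn 0 rv [-0.1  0.1  0. ] F [0.1 0.1 0.2] w 93.9 q [-0.07  0.66  0.24  1.76 -0.21  0.75  1.86]
dp [[1.5, -0.6, -1.4]] dr each [-0.14  0.09  0.  ]
```

```bash
python3 -m inch '{"grip":[0.8,0.6,0.5,0.4,0.3,0.3,0.3,0.3],"dp":[[1,0,-1],[0,0,0],[0,0,0],[0,0,0],[0,0,0],[0,0,0],[0,0,0],[0,0,0]],"dr":[[0,0,0],[0,0,0],[0,0,0],[0,0,0],[0,0,0],[0,0,0],[0,0,0],[0,0,0]]}' 25
python3 - <<'E'
from h import *
s,d=look('w10')
plan((459,89,60),None,10)
E
```

```text
time: 19.0
tcp_pos: [612.6, -98.0, 28.3]
ee_rot: [[-1.0, -0.008, 0.004], [-0.008, 1.0, -0.003], [-0.004, -0.003, -1.0]]
force: [0.1, 0.2, 0.0]
gripper_width: 46.9
t 19.1 at [612.6 -98.   28.3] yaw 90.5 turn 0 rv [-0.2  0.2  0. ] F [ 0.5 -0.5  0.2] w 47.4 q [-0.07  0.65  0.24  1.76 -0.21  0.75  1.86]
dp [[15.2, 18.8, -3.3], [15.2, 18.8, -3.3], [15.2, 18.8, -3.3], [15.2, 18.8, -3.3], [15.2, 18.8, -3.2], [15.2, 18.8, -3.2], [15.2, 18.8, -3.2], [15.2, 18.8, -3.2], [15.2, 18.8, -3.2], [15.2, 18.8, -3.2]] dr each [-0.02  0.02  0.  ]
```

View pics/w10.png

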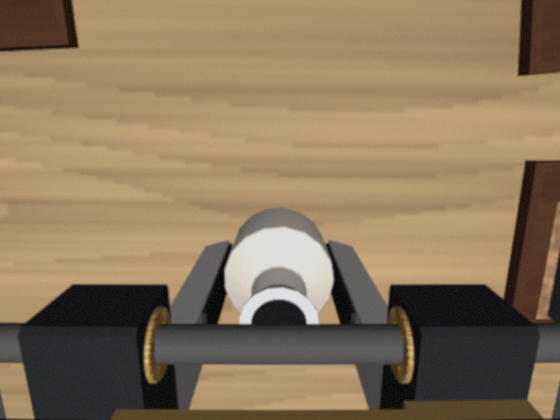

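```bash
python3 -m inch '{"grip":[0.2,0.2,0.2,0.2,0.2,0.2,0.2,0.2],"dp":[[0,0,0],[0,0,-3],[0,0,-6],[0,0,-10],[0,0,-12],[0,0,-12],[2,2,-6],[6,8,0]],"dr":[[0,0,0],[0,0,0],[0,0,0],[0,0,0],[0,0,0],[0,0,0],[0,0,0],[0,0,0]]}' 25
python3 -m inch '{"grip":[0.2,0.2,0.2,0.2,0.2,0.2,0.2,0.2],"dp":[[10,13,0],[14,18,0],[16,20,0],[17,21,0],[17,21,0],[17,21,0],[16,20,0],[14,18,0]],"dr":[[0,0,0],[0,0,0],[0,0,0],[0,0,0],[0,0,0],[0,0,0],[0,0,0],[0,0,0]]}' 25
python3 - <<'E'
from h import *
plan((460.4,88.7,75),None,3)
E
```

```text
time: 19.85
tcp_pos: [604.4, -88.4, 82.5]
ee_rot: [[-1.0, -0.007, 0.005], [-0.007, 1.0, -0.003], [-0.005, -0.003, -1.0]]
force: [-0.0, 0.6, -2.4]
gripper_width: 47.4
time: 20.65
tcp_pos: [473.0, 71.0, 80.5]
ee_rot: [[-1.0, -0.007, 0.004], [-0.007, 1.0, -0.002], [-0.004, -0.002, -1.0]]
force: [0.2, 1.1, -1.5]
gripper_width: 47.4
t 20.6 at [473.   71.   80.5] yaw 90.4 turn 0 rv [-0.1  0.2  0. ] F [ 0.2  1.1 -1.5] w 47.4 q [-0.43  0.36  0.25  2.1  -0.13  0.69  1.49]
dp [[4.2, 5.9, 1.8], [4.2, 5.9, 1.8], [4.1, 5.9, 1.8]] dr each [-0.05  0.08  0.  ]
```

```bash
python3 -m inch '{"grip":[0.2,0.2,0.2,0.2,0.2,0.2,0.2,0.2],"dp":[[4,6,2],[3,4,4],[1,2,5],[0,0,5],[0,0,3],[0,0,1],[0,0,0],[0,0,0]],"dr":[[0,0.2,0],[0,0,0],[0,0,0],[0,0,0],[0,0,0],[0,0,0],[0,0,0],[0,0,0]]}' 25
python3 - <<'E'
from h import *
s,d=look('w11')
plan((460.4,88.7,33.5),None,1)
I=d['color']; hsv=cv2.cvtColor(I,cv2.COLOR_BGR2HSV)
print(proj(d,[(459,89,5),(459+26,89,5),(459,89+26,5)],s))
E
```

```text
time: 21.45
tcp_pos: [463.3, 83.5, 58.0]
ee_rot: [[-1.0, -0.008, -0.001], [-0.008, 1.0, -0.003], [0.001, -0.003, -1.0]]
force: [0.2, -0.4, -1.6]
gripper_width: 47.3
t 21.5 at [463.3  83.5  58.1] yaw 90.5 turn 0 rv [-0.2 -0.  -0. ] F [ 0.9 -0.9 -1.4] w 47.3 q [-0.45  0.39  0.24  2.12 -0.15  0.64  1.47]
dp [[2.8, 5.2, 24.5]] dr each [-0.16 -0.03 -0.  ]
[[286.09443027 227.47117766]
 [285.60348809 267.2326325 ]
 [328.69125632 227.77440816]]
```

View pics/w11.png

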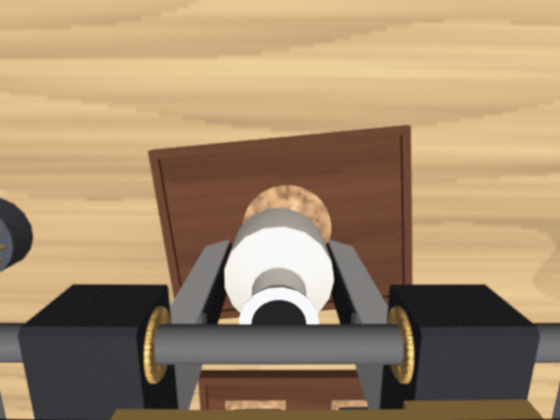

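The vase is upright in the grip, and the pad is visible beneath it around (288,227), as predicted. Lowering with a small correction.

```bash
python3 -m inch '{"grip":[0.2,0.2,0.2,0.2,0.2,0.2,0.2,0.2],"dp":[[1,2,2],[1,2,4],[1,1,5],[0,0,4],[0,0,3],[0,0,2],[0,0,1],[0,0,1]],"dr":[[0,0,0],[0,0,0],[0,0,0],[0,0,0],[0,0,0],[0,0,0],[0,0,0],[0,0,0]]}' 25
python3 - <<'E'
from h import *
plan((460.4,88.7,33.5),None,1)
E
```

```text
time: 22.3
tcp_pos: [460.1, 89.0, 34.2]
ee_rot: [[-1.0, -0.008, -0.0], [-0.008, 1.0, -0.003], [0.0, -0.003, -1.0]]
force: [-0.1, -0.3, -1.3]
gripper_width: 47.3
t 22.3 at [460.1  89.   34.2] yaw 90.5 turn 0 rv [-0.2 -0.  -0. ] F [-0.1 -0.3 -1.3] w 47.3 q [-0.44  0.44  0.22  2.13 -0.16  0.59  1.47]
dp [[-0.3, -0.3, 0.7]] dr each [-0.15 -0.02 -0.  ]
```

```bash
python3 -m inch '{"grip":[0.2,0.2,0.2,0.55,0.6,0.65,0.75,0.8],"dp":[[0,0,0.5],[0,0,0.5],[0,0,0],[0,0,0],[0,0,0],[0,0,0],[0,0,0],[0,0,0]],"dr":[[0,0,0],[0,0,0],[0,0,0],[0,0,0],[0,0,0],[0,0,0],[0,0,0],[0,0,0]]}' 25
python3 - <<'E'
from h import *
plan((460,88.7,150),None,8)
E
```

```text
time: 23.1
tcp_pos: [460.7, 89.1, 33.7]
ee_rot: [[-1.0, -0.008, 0.001], [-0.008, 1.0, -0.002], [-0.001, -0.002, -1.0]]
force: [0.2, 0.1, 0.2]
gripper_width: 73.0
t 23.1 at [460.7  89.1  33.7] yaw 90.4 turn 0 rv [-0.1  0.1  0. ] F [0.2 0.1 0.2] w 73.0 q [-0.44  0.44  0.22  2.13 -0.16  0.58  1.47]
dp [[0.1, -0.1, -14.5], [0.1, -0.1, -14.5], [0.1, -0.1, -14.5], [0.1, -0.1, -14.5], [0.1, -0.1, -14.5], [0.1, -0.1, -14.5], [0.1, -0.1, -14.5], [0.1, -0.0, -14.5]] dr each [-0.02  0.01  0.  ]
```

```bash
python3 -m inch '{"grip":[0.8,0.8,0.8,0.8,0.8,0.8,0.8,0.8],"dp":[[0,0,-8],[0,0,-14],[0,0,-16],[0,0,-16],[0,0,-18],[0,0,-18],[0,0,-18],[0,0,-14]],"dr":[[0,0,0],[0,0,0],[0,0,0],[0,0,0],[0,0,0],[0,0,0],[0,0,0],[0,0,0]]}' 40
python3 - <<'E'
from h import *
s,d=look('w12')
plan((500,-94,160),None,8)
E
```

```text
time: 23.9
tcp_pos: [459.5, 88.6, 162.6]
ee_rot: [[-1.0, -0.007, -0.001], [-0.007, 1.0, -0.003], [0.001, -0.003, -1.0]]
force: [0.0, 0.6, -0.6]
gripper_width: 75.2
t 23.9 at [460.4  88.8 164.5] yaw 90.4 turn 0 rv [-0.1  0.1  0. ] F [2.8 0.4 3.7] w 75.1 q [-0.5   0.21  0.27  2.05 -0.07  0.89  1.39]
dp [[-4.8, -22.9, 0.6], [-4.8, -22.9, 0.6], [-4.8, -22.9, 0.6], [-4.8, -22.9, 0.6], [-4.8, -22.9, 0.6], [-4.8, -22.9, 0.6], [-4.8, -22.9, 0.6], [-4.8, -22.9, 0.6]] dr each [-0.02  0.01  0.  ]
```

View pics/w12.png

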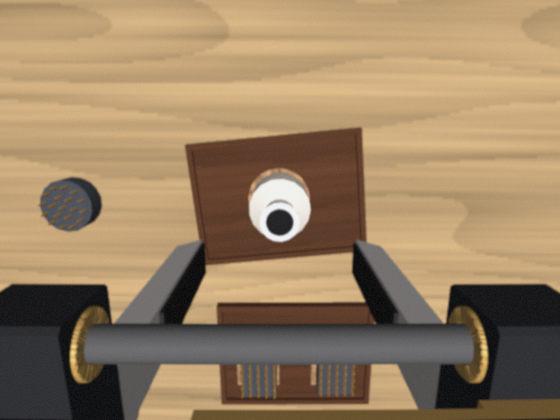

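The vase stands on its pad at (279,205). Now I move to a view of the round tray and both dark discs.

```bash
python3 -m inch '{"grip":[0.8,0.8,0.8,0.8,0.8,0.8,0.8,0.8],"dp":[[-10,-25,-10],[-15,-38,-10],[-16,-42,-10],[-16,-42,-6],[-16,-42,0],[-16,-40,0],[-10,-24,0],[-3,-8,0]],"dr":[[0,0,0],[0,0,0],[0,0,0],[0,0,0],[0,0,0],[0,0,0],[0,0,0],[0,0,0]]}' 40
python3 -m inch '{"grip":[0.8,0.8,0.8,0.8,0.8,0.8,0.8,0.8],"dp":[[0,0,0],[0,0,0],[0,0,0],[0,0,0],[0,0,0],[0,0,0],[0,0,0],[0,0,0]],"dr":[[0,0,0],[0,0,0],[0,0,0],[0,0,0],[0,0,0],[0,0,0],[0,0,0],[0,0,0]]}' 40
python3 - <<'E'
from h import *
s,d=look('w13'); print(s['tcp_pos'],yaw(s))
E
```

```text
time: 24.75
tcp_pos: [567.5, -179.5, 206.3]
ee_rot: [[-1.0, -0.013, 0.006], [-0.013, 1.0, -0.002], [-0.006, -0.002, -1.0]]
force: [-0.7, 0.2, 0.7]
gripper_width: 75.1
time: 25.55
tcp_pos: [566.7, -174.7, 206.6]
ee_rot: [[-1.0, -0.017, 0.005], [-0.017, 1.0, 0.0], [-0.005, 0.0, -1.0]]
force: [-0.2, 0.6, -0.2]
gripper_width: 75.2
[ 566.71843729 -174.7170737   206.5615897 ] 90.98528949799149
```

View pics/w13.png

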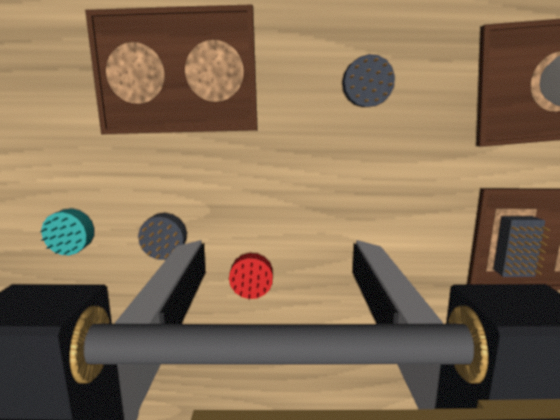

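In this view:

- **Dark discs to take:** (369,80) and (162,236)
- **Look-alikes to leave:** red (251,276) and turquoise (67,232)
- **Round pads:** (135,72) and (214,70)

```bash
cat >> h.py <<'E'
import scipy.optimize as so
def fitround(s,d,box,guess,bz=0,m=None):
    if m is None: m=grey(d['color'])
    c,st,pts=blob(m,box); k0=np.zeros(m.shape,np.uint8); k0[pts[:,1].astype(int),pts[:,0].astype(int)]=1
    k0=cv2.morphologyEx(k0,cv2.MORPH_CLOSE,np.ones((7,7)))
    a=np.linspace(0,2*np.pi,60)
    def cost(p):
        P=np.vstack([np.c_[p[0]+r*np.cos(a),p[1]+r*np.sin(a),np.full(60,bz+h)] for r,h in((23,0),(23,20),(21,29))])
        k=np.zeros_like(k0); cv2.fillConvexPoly(k,np.round(cv2.convexHull(proj(d,P,s).astype(np.float32))*16).astype(np.int32),1,shift=4); 
        u0,v0,u1,v1=box; return int((k[v0:v1,u0:u1]!=k0[v0:v1,u0:u1]).sum())
    g=np.array(guess,float); r=so.minimize(cost,g,method='Nelder-Mead',options=dict(initial_simplex=[g,g+(5,0),g+(0,5)]))
    return r.x.round(1),r.fun,st
E
python3 - <<'E'
from h import *
s,d=load('w13'); I=d['color']; hsv=cv2.cvtColor(I,cv2.COLOR_BGR2HSV)
print('r2',fitround(s,d,(330,40,410,115),(465,-94)))
print('r1',fitround(s,d,(120,200,182,270),(616,-290)))
cork=((hsv[...,2]>130)&(hsv[...,1]>40)).astype(np.uint8)
for b in ((104,36,172,110),(180,34,248,108)):
    c,st,pts=blob(cork,b); print('pad',st,rect(plane(d,pts,5,s)),plane(d,[c],5,s).round(1))
br=((I[...,2]<115)).astype(np.uint8); c,st,pts=blob(br,(70,0,270,145)); print('tray',rect(plane(d,pts,9,s)))
plan((465,-94,70),90,8)
E
```

```text
r2 (array([465.1, -94. ]), np.float64(245.0), array([ 342,   54,   53,   53, 2145], dtype=int32))
r1 (array([ 617.4, -286.3]), np.float64(370.0), array([ 138,  212,   44,   58, 1846], dtype=int32))
pad [ 106   42   58   62 2758] [ 460.1 -309.6   53.4   53.8   84.9] [[ 459.5 -309.4    5. ]]
pad [ 185   40   59   62 2803] [ 457.  -235.1   53.5   53.7   43.9] [[ 456.6 -235.3    5. ]]
tray [ 458.5 -271.9  108.8  149.6    2.1]
t 25.6 at [ 566.7 -174.8  206.6] yaw 91.0 turn -1.0 rv [0.  0.3 1. ] F [ 0.1  0.  -0.3] w 75.1 q [-0.07  0.39  0.41  1.73 -0.18  1.06  1.99]
dp [[12.6, 10.3, 17.0], [12.6, 10.3, 17.0], [12.7, 10.3, 17.0], [12.7, 10.2, 17.0], [12.7, 10.2, 17.0], [12.7, 10.2, 17.0], [12.7, 10.1, 17.1], [12.7, 10.1, 17.1]] dr each [0.   0.04 0.12]
```

```bash
python3 -m inch '{"grip":[0.8,0.8,0.8,0.8,0.8,0.8,0.8,0.8],"dp":[[12,10,16],[15,12,20],[15,12,20],[15,12,20],[15,12,20],[14,12,16],[6,5,8],[2,2,3]],"dr":[[0,0.3,1],[0,0,0],[0,0,0],[0,0,0],[0,0,0],[0,0,0],[0,0,0],[0,0,0]]}' 40
python3 - <<'E'
from h import *
s,d=look('w14')
plan((465,-94,20),90,1)
E
```

```text
time: 26.4
tcp_pos: [470.5, -96.7, 80.1]
ee_rot: [[-1.0, 0.003, 0.003], [0.003, 1.0, -0.001], [-0.003, -0.001, -1.0]]
force: [0.3, -0.6, 0.2]
gripper_width: 75.4
t 26.4 at [470.5 -96.6  80. ] yaw 89.9 turn 0.1 rv [-0.1  0.2 -0.1] F [-0.4  1.2 -1.7] w 75.2 q [-0.17  0.38  0.37  2.09 -0.21  0.7   1.9 ]
dp [[5.7, 2.7, 60.0]] dr each [-0.08  0.17 -0.14]
```

View pics/w14.png

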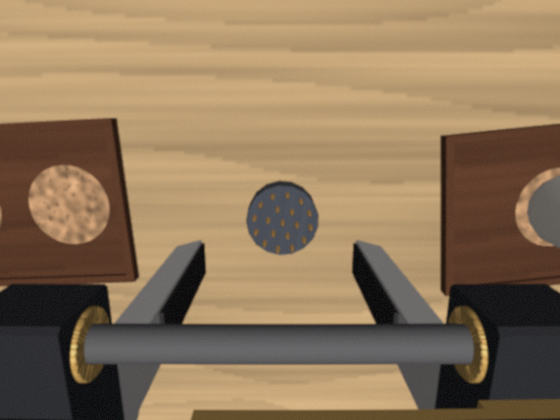

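The close crop confirms a dark disc with brass spikes at (283,217), between the jaws.

```bash
python3 - <<'E'
from h import *
s,d=load('w14'); print(fitround(s,d,(230,165,335,270),(465,-94)))
E
python3 -m inch '{"grip":[0.8,0.8,0.8,0.8,0.8,0.8,0.8,0.8],"dp":[[2,1,8],[2,1,10],[1,1,11],[1,0,10],[0,0,9],[0,0,5],[0,0,3],[0,0,1]],"dr":[[0,0.2,0],[0,0,0],[0,0,0],[0,0,0],[0,0,0],[0,0,0],[0,0,0],[0,0,0]]}' 40
python3 - <<'E'
from h import *
plan((465,-94,20),90,1)
E
```

```text
(array([463.3, -94.2]), np.float64(490.0), array([ 247,  181,   71,   73, 3824], dtype=int32))
time: 27.25
tcp_pos: [466.7, -95.4, 18.9]
ee_rot: [[-1.0, 0.004, 0.002], [0.004, 1.0, -0.002], [-0.002, -0.002, -1.0]]
force: [0.1, -0.2, -0.0]
gripper_width: 75.3
t 27.2 at [466.7 -95.4  18.9] yaw 89.8 turn 0.2 rv [-0.1  0.1 -0.2] F [ 0.1 -0.2 -0. ] w 75.3 q [-0.13  0.49  0.32  2.13 -0.27  0.56  1.95]
dp [[1.7, 1.4, -1.1]] dr each [-0.13  0.09 -0.24]
```

```bash
python3 -m inch '{"grip":[0.8,0.7,0.1,0,0,0,0,0],"dp":[[2,1,-1],[0,0,0],[0,0,0],[0,0,0],[0,0,0],[0,0,0],[0,0,0],[0,0,0]],"dr":[[0,0,0],[0,0,0],[0,0,0],[0,0,0],[0,0,0],[0,0,0],[0,0,0],[0,0,0]]}' 40
python3 - <<'E'
from h import *
plan((458,-235,70),None,8)
E
```

```text
time: 28.05
tcp_pos: [465.2, -94.3, 20.9]
ee_rot: [[-1.0, 0.004, 0.003], [0.004, 1.0, -0.002], [-0.003, -0.002, -1.0]]
force: [1.0, 0.3, -0.2]
gripper_width: 44.8
t 28.1 at [465.2 -94.3  20.9] yaw 89.8 turn 0 rv [-0.1  0.2  0. ] F [ 1.   0.3 -0.2] w 44.8 q [-0.13  0.48  0.32  2.13 -0.27  0.56  1.95]
dp [[0.8, -17.6, -6.1], [0.8, -17.6, -6.1], [0.8, -17.6, -6.1], [0.8, -17.6, -6.1], [0.8, -17.6, -6.1], [0.8, -17.6, -6.1], [0.8, -17.6, -6.1], [0.8, -17.6, -6.1]] dr each [-0.02  0.02  0.  ]
```

```bash
python3 -m inch '{"grip":[0,0,0,0,0,0,0,0],"dp":[[0,0,-6],[0,0,-14],[0,-4,-16],[0,-16,-10],[1,-22,-2],[1,-24,0],[1,-22,0],[1,-16,0]],"dr":[[0,0,0],[0,0,0],[0,0,0],[0,0,0],[0,0,0],[0,0,0],[0,0,0],[0,0,0]]}' 40
python3 - <<'E'
from h import *
s,d=look('w15')
plan((458,-235,60),None,3)
E
```

```text
time: 28.85
tcp_pos: [459.6, -203.2, 73.0]
ee_rot: [[-1.0, 0.001, 0.003], [0.001, 1.0, -0.002], [-0.003, -0.002, -1.0]]
force: [0.4, 0.2, -3.4]
gripper_width: 45.2
t 28.9 at [ 459.2 -205.8   73.2] yaw 89.8 turn 0 rv [-0.2  0.2  0. ] F [-2.4 -4.9 -1.8] w 44.8 q [ 0.04  0.43  0.38  2.04 -0.24  0.71  2.14]
dp [[0.4, -9.7, 4.4], [0.4, -9.7, 4.4], [0.4, -9.7, 4.4]] dr each [-0.07  0.05  0.  ]
```

View pics/w15.png

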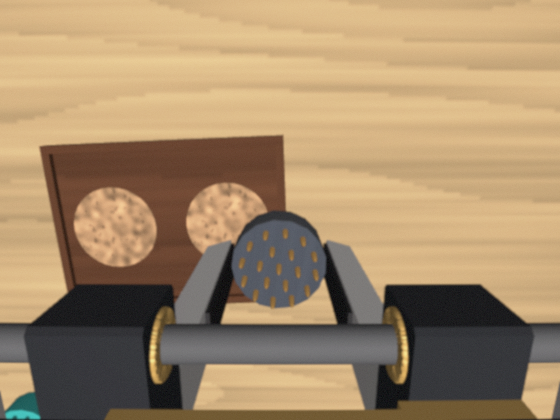

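```bash
python3 -m inch '{"grip":[0,0,0,0,0,0,0,0],"dp":[[0,-9,2],[0,-8,6],[0,-6,8],[0,-4,8],[0,-2,6],[0,0,3],[0,0,1],[0,0,0]],"dr":[[0,0,0],[0,0,0],[0,0,0],[0,0,0],[0,0,0],[0,0,0],[0,0,0],[0,0,0]]}' 40
python3 - <<'E'
from h import *
plan((458.3,-235,26.3),None,1)
E
```

```text
time: 29.7
tcp_pos: [458.0, -238.2, 35.6]
ee_rot: [[-1.0, 0.004, 0.001], [0.004, 1.0, -0.003], [-0.001, -0.003, -1.0]]
force: [1.0, -0.5, -3.3]
gripper_width: 44.9
t 29.7 at [ 458.  -238.2   35.6] yaw 89.8 turn 0 rv [-0.2  0.   0. ] F [ 1.  -0.5 -3.3] w 44.9 q [ 0.13  0.51  0.35  2.03 -0.28  0.65  2.23]
dp [[-0.3, 3.3, 9.3]] dr each [-0.18  0.05  0.  ]
```

```bash
python3 -m inch '{"grip":[0,0,0,0,0,0.75,0.75,0.75],"dp":[[0,2,3],[0,1,3],[0,0,2],[0,0,1.5],[0,0,0.5],[0,0,0],[0,0,0],[0,0,0]],"dr":[[0,0,0],[0,0,0],[0,0,0],[0,0,0],[0,0,0],[0,0,0],[0,0,0],[0,0,0]]}' 40
python3 - <<'E'
from h import *
plan((616.8,-288,100),90,8)
E
```

```text
time: 30.5
tcp_pos: [459.3, -234.7, 26.4]
ee_rot: [[-1.0, 0.003, 0.004], [0.003, 1.0, -0.003], [-0.004, -0.003, -1.0]]
force: [0.3, -0.1, -0.1]
gripper_width: 65.8
t 30.5 at [ 459.3 -234.7   26.4] yaw 89.9 turn 0.1 rv [-0.2  0.2 -0.1] F [ 0.3 -0.1 -0.1] w 65.8 q [ 0.13  0.53  0.34  2.03 -0.29  0.62  2.24]
dp [[-19.7, -6.6, -9.1], [-19.7, -6.7, -9.1], [-19.7, -6.7, -9.1], [-19.7, -6.7, -9.1], [-19.7, -6.7, -9.2], [-19.7, -6.7, -9.2], [-19.7, -6.7, -9.2], [-19.7, -6.7, -9.2]] dr each [-0.02  0.03 -0.02]
```

```bash
python3 -m inch '{"grip":[0.75,0.75,0.75,0.75,0.75,0.75,0.75,0.75],"dp":[[0,0,-8],[0,0,-18],[0,0,-22],[-14,-5,-18],[-26,-9,-4],[-32,-11,0],[-32,-11,0],[-26,-9,0]],"dr":[[0,0,0],[0,0,0],[0,0,0],[0,0,0],[0,0,0],[0,0,0],[0,0,0],[0,0,0]]}' 40
python3 -m inch '{"grip":[0.75,0.75,0.75,0.75,0.75,0.75,0.75,0.75],"dp":[[-10,-2,0],[-6,-1,0],[-2,0,0],[0,0,0],[0,0,0],[0,0,0],[0,0,0],[0,0,0]],"dr":[[0,0,0],[0,0,0],[0,0,0],[0,0,0],[0,0,0],[0,0,0],[0,0,0],[0,0,0]]}' 40
python3 - <<'E'
from h import *
s,d=look('w16')
print(fitround(s,d,(210,150,350,280),(616.8,-288)))
plan((616.8,-288,20),90,1)
E
```

```text
time: 31.3
tcp_pos: [591.1, -280.9, 105.1]
ee_rot: [[-1.0, 0.004, 0.005], [0.004, 1.0, -0.003], [-0.005, -0.003, -1.0]]
force: [-0.9, 0.3, 1.2]
gripper_width: 70.8
time: 32.1
tcp_pos: [610.4, -284.4, 107.1]
ee_rot: [[-1.0, 0.004, 0.006], [0.004, 1.0, -0.004], [-0.006, -0.004, -1.0]]
force: [0.4, -0.5, -0.5]
gripper_width: 70.4
(array([ 616.7, -291.1]), np.float64(401.0), array([ 237,  192,   64,   65, 3070], dtype=int32))
t 32.1 at [ 610.4 -284.4  107.1] yaw 89.8 turn 0.2 rv [-0.2  0.3 -0.2] F [-0.1 -0.1 -0. ] w 70.4 q [ 0.13  0.64  0.38  1.59 -0.27  0.96  2.16]
dp [[-5.9, -3.2, 87.1]] dr each [-0.25  0.33 -0.22]
```

View pics/w16.png

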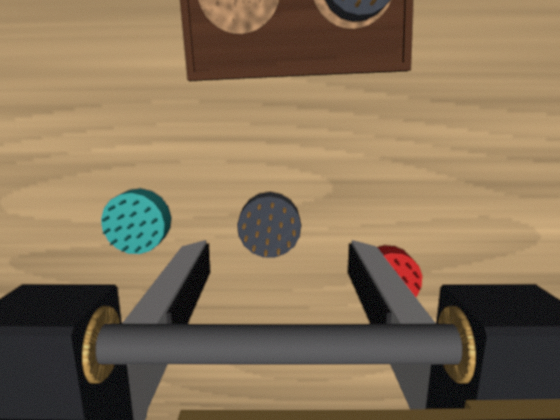

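The dark disc at (269,226) sits between turquoise (136,221) and red (402,275), and both fingers clear them. Descending onto (616,-291).

```bash
python3 -m inch '{"grip":[0.75,0.75,0.75,0.75,0.75,0.75,0.75,0.75],"dp":[[-2,-2,10],[-2,-2,14],[-1,-2,15],[0,0,15],[0,0,13],[0,0,8],[0,0,5],[0,0,2]],"dr":[[0,0.3,0],[0,0,0],[0,0,0],[0,0,0],[0,0,0],[0,0,0],[0,0,0],[0,0,0]]}' 40
python3 - <<'E'
from h import *
plan((616,-290.8,20),90,1)
E
```

```text
time: 32.95
tcp_pos: [614.6, -291.0, 15.5]
ee_rot: [[-1.0, 0.004, -0.003], [0.004, 1.0, -0.003], [0.003, -0.003, -1.0]]
force: [0.3, 0.8, -0.2]
gripper_width: 70.6
t 33.0 at [ 614.6 -291.    15.5] yaw 89.8 turn 0.2 rv [-0.2 -0.2 -0.2] F [ 0.3  0.8 -0.2] w 70.6 q [ 0.16  0.77  0.34  1.6  -0.31  0.83  2.19]
dp [[-1.4, 0.2, -4.5]] dr each [-0.18 -0.17 -0.24]
```

```bash
python3 -m inch '{"grip":[0.75,0.6,0.1,0,0,0,0,0],"dp":[[-1,0,-3],[0,0,-1],[0,0,0],[0,0,0],[0,0,0],[0,0,0],[0,0,0],[0,0,0]],"dr":[[0,0,0],[0,0,0],[0,0,0],[0,0,0],[0,0,0],[0,0,0],[0,0,0],[0,0,0]]}' 40
python3 - <<'E'
from h import *
plan((461.3,-309.4,75),None,8)
E
```

```text
time: 33.75
tcp_pos: [616.6, -291.2, 21.6]
ee_rot: [[-1.0, 0.004, -0.001], [0.004, 1.0, -0.004], [0.001, -0.004, -1.0]]
force: [-0.1, 0.1, -0.6]
gripper_width: 44.8
t 33.8 at [ 616.6 -291.2   21.6] yaw 89.8 turn 0 rv [-0.2 -0.  -0. ] F [-0.1  0.1 -0.6] w 44.8 q [ 0.16  0.76  0.34  1.59 -0.31  0.84  2.19]
dp [[19.4, -2.4, -6.7], [19.4, -2.4, -6.7], [19.4, -2.4, -6.7], [19.4, -2.4, -6.7], [19.4, -2.4, -6.7], [19.4, -2.4, -6.7], [19.4, -2.4, -6.7], [19.4, -2.4, -6.7]] dr each [-0.03 -0.   -0.  ]
```

```bash
python3 -m inch '{"grip":[0,0,0,0,0,0,0,0],"dp":[[0,0,-6],[0,0,-14],[2,0,-16],[12,-2,-14],[20,-3,-4],[26,-4,0],[28,-4,0],[26,-3,0]],"dr":[[0,0,0],[0,0,0],[0,0,0],[0,0,0],[0,0,0],[0,0,0],[0,0,0],[0,0,0]]}' 40
python3 - <<'E'
from h import *
plan((461,-309.4,65),None,3)
E
```

```text
time: 34.55
tcp_pos: [502.5, -306.6, 86.1]
ee_rot: [[-1.0, 0.0, 0.006], [0.0, 1.0, -0.006], [-0.006, -0.006, -1.0]]
force: [-0.6, 0.3, -3.2]
gripper_width: 45.2
t 34.5 at [ 502.5 -306.6   86.1] yaw 90.0 turn 0 rv [-0.3  0.3  0. ] F [-0.6  0.3 -3.2] w 45.2 q [ 0.2   0.53  0.38  1.83 -0.26  0.82  2.28]
dp [[13.9, -0.9, 7.0], [13.9, -0.9, 7.0], [13.8, -0.9, 7.0]] dr each [-0.11  0.11  0.  ]
```

```bash
python3 -m inch '{"grip":[0,0,0,0,0,0,0,0],"dp":[[14,-1,2],[11,-1,6],[8,0,8],[3,0,8],[1,0,6],[0,0,3],[0,0,1],[0,0,0]],"dr":[[0,0.3,0],[0,0,0],[0,0,0],[0,0,0],[0,0,0],[0,0,0],[0,0,0],[0,0,0]]}' 40
python3 - <<'E'
from h import *
s,d=look('w17')
plan((461,-309.4,27),None,1)
E
```

```text
time: 35.35
tcp_pos: [464.4, -309.0, 51.6]
ee_rot: [[-1.0, 0.001, 0.003], [0.001, 1.0, -0.006], [-0.003, -0.006, -1.0]]
force: [0.8, -0.1, -3.6]
gripper_width: 45.1
t 35.4 at [ 464.4 -309.    51.7] yaw 90.0 turn 0 rv [-0.4  0.2  0. ] F [ 0.   0.5 -2.6] w 45.1 q [ 0.24  0.54  0.37  1.92 -0.28  0.72  2.34]
dp [[3.5, -0.2, 24.7]] dr each [-0.35  0.18  0.  ]
```

View pics/w17.png

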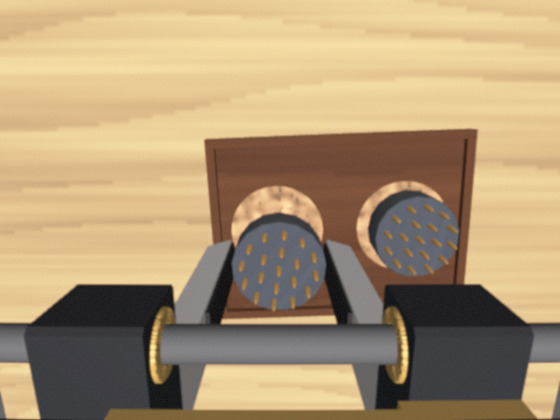

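The held disc is over the left pad (278,230), and the other stands on the right pad (412,235). Lowering and releasing.

```bash
python3 -m inch '{"grip":[0,0,0,0,0,0,0,0],"dp":[[1,0,4],[1,0,5],[1,0,5],[0,0,4],[0,0,2.5],[0,0,1.5],[0,0,1],[0,0,0.5]],"dr":[[-0.3,0,0],[0,0,0],[0,0,0],[0,0,0],[0,0,0],[0,0,0],[0,0,0],[0,0,0]]}' 40
python3 - <<'E'
from h import *
plan((461,-309.4,27),None,1)
E
```

```text
time: 36.2
tcp_pos: [461.8, -309.2, 26.5]
ee_rot: [[-1.0, 0.0, 0.004], [0.0, 1.0, -0.001], [-0.004, -0.001, -1.0]]
force: [-2.9, 2.9, 10.5]
gripper_width: 44.8
t 36.2 at [ 461.8 -309.2   26.5] yaw 90.0 turn 0 rv [-0.   0.2  0. ] F [-2.9  2.9 10.5] w 44.8 q [ 0.26  0.58  0.35  1.93 -0.31  0.68  2.37]
dp [[0.8, -0.2, -0.5]] dr each [-0.04  0.22  0.  ]
```

Contact is felt at 10 N. Opening and backing off.

```bash
python3 -m inch '{"grip":[0.6,0.6,0.6,0.6,0.6,0.6,0.6,0.6],"dp":[[0,0,0],[0,0,0],[0,0,0],[0,0,0],[0,0,-4],[0,0,-14],[0,0,-20],[0,0,-22]],"dr":[[0,0,0],[0,0,0],[0,0,0],[0,0,0],[0,0,0],[0,0,0],[0,0,0],[0,0,0]]}' 40
python3 -m inch '{"grip":[0.6,0.6,0.6,0.6,0.6,0.6,0.6,0.6],"dp":[[0,0,-24],[0,0,-24],[-6,6,-20],[-10,10,-14],[-10,10,-10],[-6,4,-4],[0,0,0],[0,0,0]],"dr":[[0,0,0],[0,0,0],[0,0,0],[0,0,0],[0,0,0],[0,0,0],[0,0,0],[0,0,0]]}' 40
python3 - <<'E'
from h import *
s,d=look('w18'); print(s['tcp_pos'],yaw(s))
t=viewer.get_image('top'); save('top1.png',t['color']); np.savez('/tmp/top1.npz',**t)
c=viewer.get_image('scene'); save('scene1.png',c['color']); np.savez('/tmp/scene1.npz',**c)
save('c3.png',cv2.resize(c['color'][130:300,110:400],None,fx=2.7,fy=2.7,interpolation=2))
E
```

```text
time: 37.0
tcp_pos: [461.0, -309.0, 89.1]
ee_rot: [[-1.0, 0.001, 0.002], [0.001, 1.0, -0.0], [-0.002, -0.0, -1.0]]
force: [-0.3, -0.2, 1.0]
gripper_width: 56.4
time: 37.8
tcp_pos: [493.4, -280.1, 199.9]
ee_rot: [[-1.0, 0.004, 0.01], [0.004, 1.0, -0.004], [-0.01, -0.004, -1.0]]
force: [-0.2, -0.3, 0.5]
gripper_width: 56.3
[ 493.39510216 -280.06403172  199.8956795 ] 89.79258645479028
```

View pics/w18.png

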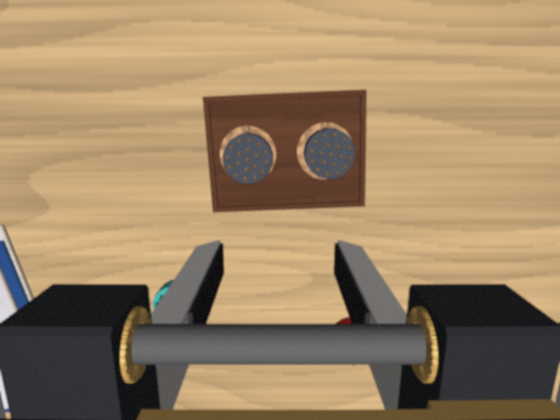

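View pics/c3.png

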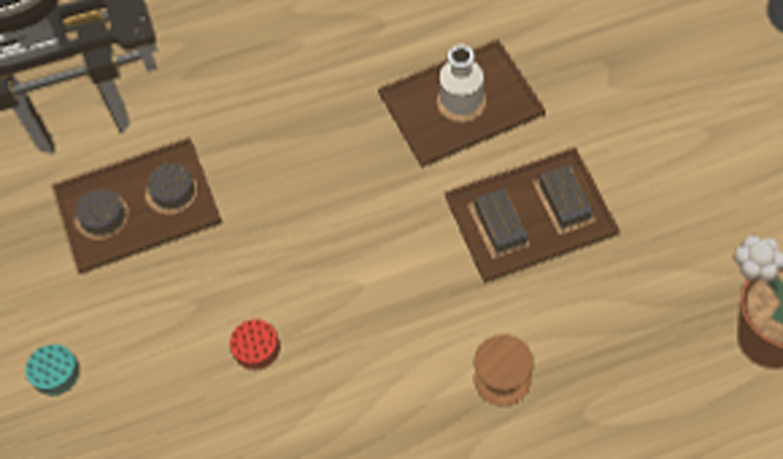

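The pictures show all five on their pads, with the red disc, turquoise disc and spool where they were. I check this numerically before handing in.

```bash
python3 - <<'E'
from h import *
# rounds from w18
s,d=load('w18')
fr=lambda p,c,a: (Rn.from_euler('z',-a,degrees=True).as_matrix()[:2,:2]@(np.array(p)-c)).round(1)
for b,g in (((215,115,280,190),(459,-309)),((293,115,362,190),(457,-235))):
    r=fitround(s,d,b,g,5); print('round',r,'tray frame',fr(r[0],(458.4,-272.1),2.1))
# oblong from w8, tray centre from pads
s,d=load('w8')
g=grey(d['color'])
for b in((400,132,452,206),(472,132,524,206)):
    c,st,pts=blob(g,b); print('obl z25',st,rect(plane(d,pts,25,s)))
s,d=load('w7')
for b in((248,178,312,280),(358,178,430,280)):
    c,st,pts=blob(grey(d['color']),b); print('obl w7 z25',st,rect(plane(d,pts,25,s)))
# vase w12
s,d=load('w12'); hsv=cv2.cvtColor(d['color'],cv2.COLOR_BGR2HSV); dk=(hsv[...,2]<60).astype(np.uint8)
c,st,pts=blob(dk,(255,200,305,245)); print('vase hole',st,plane(d,[c],82,s).round(1),plane(d,[c],75,s).round(1))
# top comparison of bystanders
a=np.load('/tmp/top0.npz')['color'].astype(int); t=dict(np.load('/tmp/top1.npz')); D=np.abs(a-t['color']).max(2)
for n,(u,v,r) in dict(spool=(298,155,14),mug=(128,240,20),red=(365,196,10),turq=(426,214,10)).items(): print(n,'max/mean diff',D[v-r:v+r,u-r:u+r].max(),D[v-r:v+r,u-r:u+r].mean().round(2))
st=bot.get_state(); print(st['time'],st['force'].round(1))
E
```

```text
round (array([ 462.7, -307.7]), np.float64(112.0), array([ 223,  132,   50,   53, 1982], dtype=int32)) tray frame [  3.  -35.7]
round (array([ 458.5, -232.8]), np.float64(122.0), array([ 304,  128,   52,   52, 2022], dtype=int32)) tray frame [ 1.5 39.3]
obl z25 [ 401  139   46   63 2423] [620.3  68.1  61.6  40.7   1.1]
obl z25 [ 472  137   49   63 2547] [618.  139.1  62.   44.4   1.2]
obl w7 z25 [ 253  182   53   95 4126] [619.   70.9  62.6  34.1   0.9]
obl w7 z25 [ 359  180   66  100 4752] [618.3 142.   66.1  38.2   0.8]
vase hole [267 211  25  23 456] [[459.6  89.9  82. ]] [[461.6  89.9  75. ]]
spool max/mean diff 12 8.86
mug max/mean diff 11 7.6
red max/mean diff 11 9.19
turq max/mean diff 124 69.32
37.95 [0.7 0.  0.2]
```

View pics/top1.png

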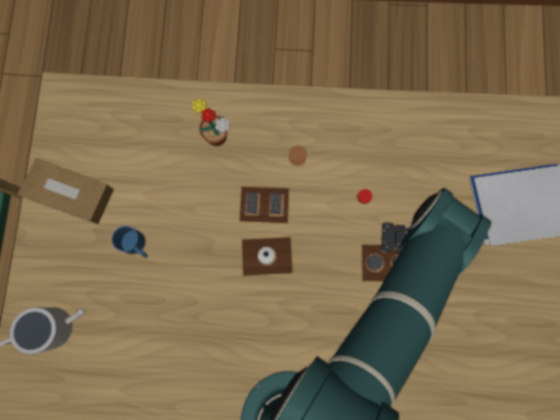

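The top view shows the trays filled and the mug (128,240), spool (298,155) and red disc (365,196) unmoved. The arm hides the turquoise disc here, but the scene view shows it in place. Handing in.

```bash
python3 -c "
from h import *
s=bot.get_state(); print(s['joint_vel'].round(3)); print(bot.sign_off())"
```

```text
[ 0.003  0.003 -0.002 -0.001  0.001  0.002 -0.002]
the job is handed in; nothing more can be done
None
```

I put all five pieces away and handed the job in at about 38 s of the 134 s allowed. Both dark round holders, both oblong holders and the vase stand on their own pads, upright and released. The arm was about 200 mm up, touching nothing, when I handed in. The sign-off gives no verdict.

My last checks, from the wrist camera:

| Piece | Offset from pad centre | Alignment with tray |
|---|---|---|
| Round holders | within about 3 mm on each axis | not needed |
| Oblong holders | within about 2 mm in the closest view | within about 1° |
| Vase | within about 3 mm | not needed |

- **Oblong measurement:** one oblique, longer-range view put one oblong holder about 4 mm off centre, but its outline was smeared by the spikes. Even that is well inside the 15 mm limit.
- **Bystanders:** before-and-after top pictures show the mug, spool and red look-alike in the same place. The arm hid the turquoise look-alike in the last top view, so its comparison there failed. The scene view showed it where it was.

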